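# Balance an overhead camera boom on its tilting stand and lock it

## Task

Set the overhead camera boom up on its stand. Lift the bar at its balance point: the can of shot on its tail is filled to an unknown level, so find the point by a trial lift and shift the grip until the bar comes up level and clear of the table. Lay the bar gently down in both forks of the stand's tilting cradle so that it stays level there by itself when you let go; only then press the stand's lock lever down until it snaps over and stays down, and leave the other things on the table where they are.

Things in the scene. Friction and masses are not known exactly. Their poses are not given: they have to be found in the camera images.
- boom: Loose camera boom lying on the table: a square aluminium bar 300 x 20 x 20 mm with dark grooves, a black camera head under one end, a grey can (counterweight) round the other. Origin on the underside below the bar's middle (table height as it lies); x along the bar towards the camera head, z up; bar axis at z = +38 mm. Bar and head weigh 0.32 kg, their centre of mass at about x = +94 mm.
- bar_mid (a point): Middle of the bar, on its axis (boom x = 0, z = +38 mm); the underside is 28 mm above the table as it lies. Grip the bar across its 20 mm width, between can and head. The balance point of the whole boom lies somewhere between boom x = -60 and +50 mm, depending on the can. To the right stand a tall round wooden board and a partition wall: swing the boom clear of both.
- counterweight (a joint): How far (m) the can stands outward from its innermost place on the bar, 0 to 0.05: the can's middle is at boom x = -0.090 minus this value. It is screwed tight to the bar (about 40 N to shift it) and need not be moved.
- weight_mid (a point): Middle of the counterweight can, on the bar's axis. The can is a grey cylinder of 76 mm diameter and 45 mm length along the bar with a small black knob on top; filled with shot, its weight is not known: 0.12 to 0.54 kg.
- head_end (a point): Point on the bar's axis above the middle of the camera head (boom x = +140 mm, z = +38 mm). The head is a black box 66 x 54 mm under the bar, reaching down to the table, with a black clamp and small knob on the bar above it; it takes up the bar from boom x = +107 mm outward.
- stand: Dark steel stand, fixed to the table: base plate 130 x 106 mm, 12 mm high, with a short post. Origin at the centre of the base on the table; x is the direction in which the bar will lie (either end may carry the camera head), y points to the side where the lock lever is, z up. The cradle's pivot is 126 mm above the table.
- cradle (a joint): Tilt of the cradle (rad) about the stand's y axis, 0 = level, stops at +-0.22; positive lowers the stand's +x side. The stiff pivot (friction 0.08 N m) stays put while the boom's balance point is close over it (within 18 mm for the lightest boom, 9 mm for the heaviest), else the boom sinks. It starts a little tilted; a level bar pressed into both forks turns it level.
- cradle_seat (a point): Where the bar's axis comes to lie, midway between the two forks, 38 mm above the pivot (164 mm above the table when level); x along the bar, tilts with the cradle. Forks: bent 8 mm steel bar, 35 mm to either side along x, 62 mm clear between them for the fingers; slots 23 mm wide, floor 10 mm below this point, mouth flared to 46 mm, tips 27 mm above. Between the forks 32 mm free below.
- lock_lever (a joint): Angle of the tilt-lock lever (rad): 0 = up (open), as it starts; about 0.5 = fully down (locked). It is over-centre: the pad needs about 6 N at first, ever less up to 0.28, beyond which it snaps down by itself and stays.
- lever_pad (a point): Middle of the top of the lock lever's black ribbed finger pad (28 x 30 mm), 98 mm to the stand's +y side, 149 mm above the table when up; it goes down some 36 mm, slanting 24 degrees up when open, about level when locked. The lever hinges about a line along the stand's x, 40 mm to its +y side and 118 mm above the table.
- rinse_jar: Glass jar with dirty rinse water, 67 mm wide, 100 mm high; leave it alone. Origin at the centre of its underside.
- paint_pot: Small white paint pot, 47 mm wide, 36 mm high; leave it alone. Origin at the centre of its underside.
- paint_tube: White paint tube with a black cap, 118 x 31 x 28 mm, lying; leave it alone. Origin under its middle.
- eraser: Eraser 23 x 45 x 14 mm, lying; leave it alone. Origin under its middle.

How it is judged:
By the outcome, as a careful person would: the job done as asked, in the order asked, and still so for the second after the job is handed in, with the robot touching nothing.
It also fails if it takes over 72 s, if anything falls off the work surface, if the arm or the gripper's body presses on something with over 40 N, if the wrist force passes 120 N, or if a joint passes its speed limit or range.

## Robot

A 7-joint arm with a two-finger parallel gripper is mounted at the origin on a cart in front of the work surface, level with it; the furniture and walls round the work are solid. World frame = base frame: x ahead of the robot, y to its left, z up, the work surface at z = 0. Lengths are in m, angles in rad, forces in N, time in s.
With the tool pointing down it reaches from about 0.4 to 0.85 m from the base axis. Payload 10.4 kg.
Tool frame: the origin (TCP) lies midway between the tips of the shut fingers; the grasp point (between the pads) lies 19 mm behind it (manip.grasp_offset is the distance from the TCP to the grasp point, in m); z points along the fingers, y is the line along which they close (so a half turn about z gives the same grasp; the last joint's range is limited). The gripper opens to 85 mm and grips with 20 to 120 N. Pads are 22 mm wide; open, the fingers measure 114 mm over their backs; the gripper's body (76 mm by 85 mm) begins 54 mm behind the grasp point. The pads swing forward as they close: fully open they stand 13 mm farther back than shut.
Start: joints at [-1.162, 0.332, -0.065, 1.46, 0.022, 1.35, -0.088], TCP at [0.262, 0.568, 0.231] pointing down, gripper open.
Joint ranges: [-2.6, 2.6], [-0.5, 2.12], [-1.47, 1.34], [0.16, 2.42], [-1.27, 4.41], [0.06, 2.06], [-2.6, 2.6]. Speed limits (rad/s): [2.22, 2.22, 2.79, 2.79, 3.14, 3.14, 3.14].

## Interface

Orientations are given as a unit quaternion [x, y, z, w].
In Python, from workcell import manip gives the robot as it stands.
- The arm moves only by the shell command python3 jog.py 'ROWS' [FORCE]. ROWS is a JSON list of rows, 1 to 20 of them, each written [[rx, ry, rz], [dx, dy, dz], opening]: a rotation vector rx, ry, rz in rad, then dx, dy, dz in m, then the opening from 0.0 (shut) to 1.0 (fully open); each row is the pose to reach, as a shift and turn from the pose commanded when the command began, along the tool's axes at that moment; what a row does not reach only later rows make up. A row lasts 1/8 s, in which the tool goes at most 0.0625 m and 0.188 rad, less where a joint would pass 70% of its speed; a pose out of reach is approached as far as the arm can. The fingers move at their own pace and stop on an object; FORCE is the grip in N (left out, the last holds). Time passes only in rows, so rows that do not move let the fingers close. It prints the time, the measured TCP pose, the force, the opening and the grip force at its end. Input that does not fit is refused with a message, and nothing moves.
- manip.get_obs(): the state, without advancing time (a new reading comes with each control period).
- manip.camera(name): name is "scene" or "top"; returns the picture (384x512x3 uint8, blue, green, red); there is no depth.
- manip.calibration(name): a dict with "fx", "fy", "cx", "cy" (pixels), "k1" (the pictures are not rectified: a ray, as slopes to the right and down, at radius r is drawn at 1 + k1 r^2 times it, then the intrinsics apply), "world_from_camera" (4x4, takes a point from camera to world coordinates). Camera axes: x right, y up, looking along -z (the intrinsics and any distortion apply to the point x, -y, -z); pixel columns grow to the right and rows downward; lengths in m; the calibration is good to about 2 mm. A picture is of the moment at which its call begins. calibration takes no time and is no camera call.
- manip.hand_in(): hands the job in; it is judged then, once.
The state is a dict: "clock": time; "joint_pos": joint angles; "joint_velocities": joint speeds; "tau": joint torques, N m; "position": TCP position; "ee_rot": TCP orientation; "ft_force": force on the tool from outside, world axes, zero at the start; "torque": the same for the moment, N m; "grip_width": opening from 0.0 (shut) to 1.0 (fully open); "grasp_force": force on a finger pad.
Only numpy, scipy, OpenCV 4.12 (cv2) and the standard library are available. Lean on these libraries where they do the work, as an engineer would, in place of code of your own. Each camera call takes 0.05 s, during which the arm holds its last target. There are 200 camera calls.

## Working session

There is one attempt and no reset: what is moved stays moved. The work goes in short steps, Python scripts to look and compute and a shell command to move; the robot and the scene stay as the last step left them, time stands still between calls to the robot, and variables do not carry over. Pictures are saved under pics/ and viewed, at most 10 in all, crops included, and the job is handed in when it is done.

```bash
ls; mkdir -p pics
cat > h.py <<'E'
import numpy as np, cv2
from workcell import manip
from scipy.spatial.transform import Rotation as R
def ray(cal,u,v):
    K=np.array([[cal["fx"],0,cal["cx"]],[0,cal["fy"],cal["cy"]],[0,0,1.]])
    p=cv2.undistortPoints(np.array([[[u,v]]],float),K,np.array([cal["k1"],0,0,0.]))[0,0]
    T=np.array(cal["world_from_camera"]); d=T[:3,:3]@[p[0],-p[1],-1]
    return T[:3,3],d/np.linalg.norm(d)
def plane(cal,u,v,z):
    o,d=ray(cal,u,v); return o+d*(z-o[2])/d[2]
def tri(ca,a,cb,b):
    o1,d1=ray(ca,*a);o2,d2=ray(cb,*b)
    s=np.linalg.lstsq(np.c_[d1,-d2],o2-o1,rcond=None)[0]
    p,q=o1+s[0]*d1,o2+s[1]*d2
    return (p+q)/2,np.linalg.norm(p-q)
def proj(cal,X):
    T=np.array(cal["world_from_camera"]);c=T[:3,:3].T@(np.array(X)-T[:3,3])
    x,y=c[0]/-c[2],-c[1]/-c[2];k=1+cal["k1"]*(x*x+y*y)
    return cal["fx"]*x*k+cal["cx"],cal["fy"]*y*k+cal["cy"]
def totool(dw):
    o=manip.get_obs(); return R.from_quat(o["ee_rot"]).inv().apply(dw)
E
python3 - <<'E'
from h import *
for n in("scene","top"):
    im=manip.camera(n); cv2.imwrite(f"pics/{n}0.png",cv2.resize(im,(800,600),interpolation=cv2.INTER_CUBIC)); np.save(f"{n}0.npy",im)
    c=manip.calibration(n); print(n,{k:np.round(v,3).tolist() for k,v in c.items()})
o=manip.get_obs();print({k:np.round(v,3).tolist() for k,v in o.items()}, R.from_quat(o["ee_rot"]).as_matrix().round(3))
E
```

```text
jog.py
pics
workcell.py
scene {'fx': 469.909, 'fy': 469.909, 'cx': 256.895, 'cy': 194.301, 'k1': -0.141, 'world_from_camera': [[-0.907, -0.351, 0.234, 0.769], [0.422, -0.746, 0.515, 0.333], [-0.006, 0.566, 0.824, 0.981], [0.0, 0.0, 0.0, 1.0]]}
top {'fx': 372.562, 'fy': 372.562, 'cx': 254.59, 'cy': 192.92, 'k1': -0.111, 'world_from_camera': [[0.024, 0.995, -0.1, 0.417], [-0.999, 0.028, 0.043, -0.18], [0.045, 0.098, 0.994, 1.025], [0.0, 0.0, 0.0, 1.0]]}
{'clock': 0.1, 'joint_pos': [-1.162, 0.333, -0.065, 1.461, 0.022, 1.35, -0.089], 'joint_velocities': [-0.0, -0.0, 0.0, -0.001, 0.0, 0.003, 0.001], 'tau': [0.002, -62.674, 0.049, -39.244, 0.016, 0.007, -0.0], 'position': [0.261, 0.567, 0.231], 'ee_rot': [0.214, 0.977, -0.001, -0.0], 'ft_force': [-0.299, -0.749, -0.031], 'torque': [0.005, -0.022, 0.034], 'grasp_force': 0.0, 'grip_width': 1.0} [[-0.908  0.418 -0.   ]
 [ 0.418  0.908 -0.001]
 [-0.    -0.001 -1.   ]]
```

View pics/scene0.png

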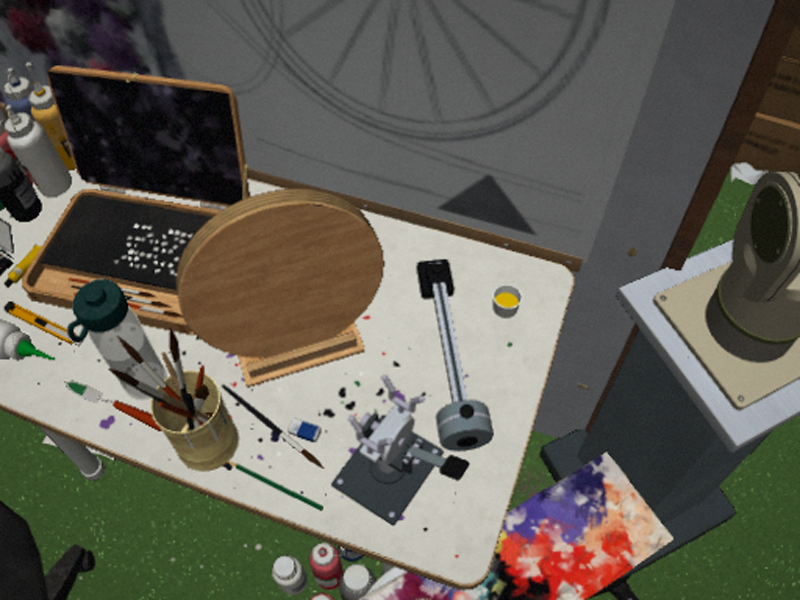

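View pics/top0.png

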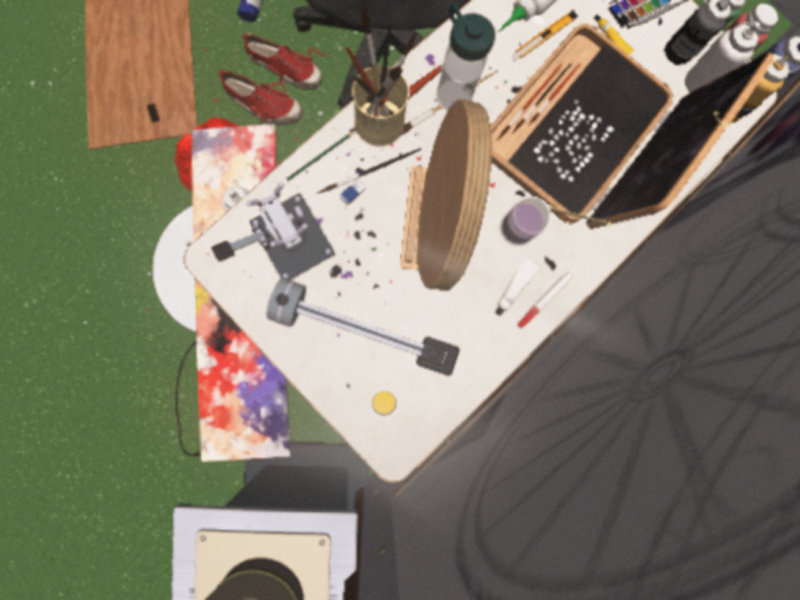

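The scene view shows the boom from head (435,275) to can (465,425), with the stand at (390,450) and its lever pad at (455,467). The top view shows the can at (285,300), head at (438,357), stand at (290,235) and lever pad at (222,250). I'll zoom in on both.

Run:
```python
from h import *
s=np.load("scene0.npy");t=np.load("top0.npy")
# scene crop cols 205-325 rows 155-345 ; top crop cols 125-305, rows 115-245
def grid(im,x0,y0,x1,y1,f):
    c=cv2.resize(im[y0:y1,x0:x1],None,fx=f,fy=f,interpolation=cv2.INTER_CUBIC)
    for x in range((x0+19)//20*20,x1,20): cv2.putText(c,str(x),((x-x0)*f,10),0,.35,(0,0,255),1);cv2.line(c,((x-x0)*f,12),((x-x0)*f,18),(0,0,255),1)
    for y in range((y0+19)//20*20,y1,20): cv2.putText(c,str(y),(0,(y-y0)*f+4),0,.35,(0,0,255),1)
    return c
cv2.imwrite("pics/s1.png",grid(s,205,230,325,335,6)[:600])
cv2.imwrite("pics/t1.png",grid(t,125,115,305,245,4))
```

```text
(no output)
```

View pics/s1.png

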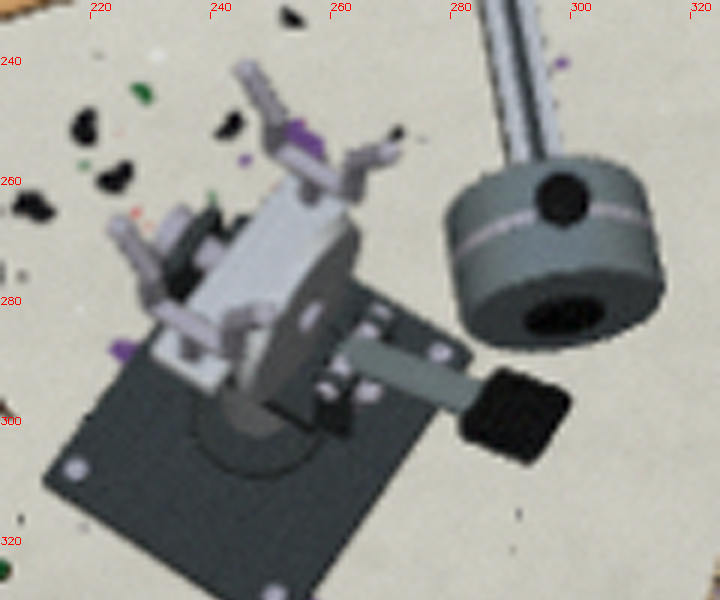

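View pics/t1.png

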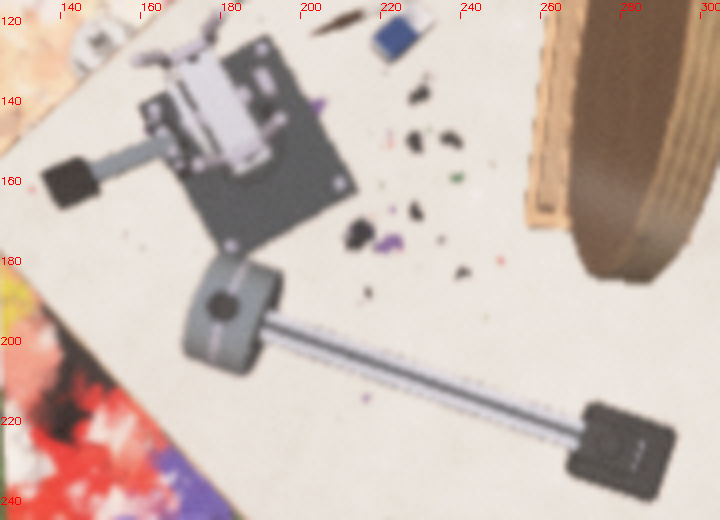

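The zooms show, in native pixels:
- **Scene fork tips:** (245,241), (271,255), (224,267) and (247,282).
- **Lever pad:** scene (291,299), top (140,160).
- **Base screws:** scene (278,288), (217,308), (251,329); top (180,176.5), (188,127), (143,142).
- **Bar axis in the top view:** from (188,195) to (264,223).

Run:
```python
from h import *
cs,ct=manip.calibration("scene"),manip.calibration("top")
np.set_printoptions(precision=4,suppress=True)
for n,a,b in [("screwR",(278,288),(180.3,176.5)),("screwL",(217.5,307.5),(188,127)),
 ("screwB",(251,329),(142.5,142.5)),("pad",(291,299),(140,160.5)),("tipA1",(245.5,241.5),(193,143)),("tipA2",(271,255),(172,156.5)),("tipB1",(224,267),(177,121.5)),("tipB2",(248,282),(158.5,130)),
 ("knob",(298.5,263),(178.5,191)),]:
    p,e=tri(cs,a,ct,b);print(n,p,"gap",round(e,4))
print("screws z.012",[plane(ct,*q,.012) for q in((180.3,176.5),(188,127),(207.5,160.5),(142.5,142.5))])
print("screws scene",[plane(cs,*q,.012) for q in((278,288),(217.5,307.5),(251,329))])
# head corner, bar ends
s,t=np.load("scene0.npy"),np.load("top0.npy")
# fit bar edges in both views: bright-side bar centre by scanning columns between can and head
def barline(im,rows,axis,lo,hi):pass
for n,im,x0,y0,x1,y1 in(("top",t,185,180,300,245),("scene",s,255,160,310,265)):
    g=cv2.cvtColor(im,cv2.COLOR_BGR2HSV)
    dark=(g[...,2]<75).astype(np.uint8)
    m=np.zeros_like(dark);m[y0:y1,x0:x1]=dark[y0:y1,x0:x1]
    N,L,S,C=cv2.connectedComponentsWithStats(m)
    for i in np.argsort(-S[1:,4])[:4]+1:
        cn,_=cv2.findContours((L==i).astype(np.uint8),0,2)
        print(n,S[i],C[i].round(1),cv2.minAreaRect(cn[0]))
```

```text
screwR [ 0.5578 -0.0211  0.02  ] gap 0.0035
screwL [ 0.6959 -0.0355  0.0204] gap 0.0027
screwB [0.6464 0.0643 0.082 ] gap 0.03
pad [0.5747 0.0567 0.1498] gap 0.0017
tipA1 [ 0.6105 -0.0721  0.1894] gap 0.0007
tipA2 [ 0.5783 -0.0257  0.1881] gap 0.0001
tipB1 [ 0.6644 -0.036   0.1904] gap 0.0103
tipB2 [0.6397 0.0076 0.19  ] gap 0.0021
knob [ 0.5102 -0.0285  0.0895] gap 0.0008
screws z.012 [array([ 0.5575, -0.0189,  0.012 ]), array([ 0.697 , -0.0335,  0.012 ]), array([ 0.604 , -0.0915,  0.012 ]), array([0.6495, 0.0906, 0.012 ])]
screws scene [array([ 0.5575, -0.0251,  0.012 ]), array([ 0.6963, -0.0395,  0.012 ]), array([0.6505, 0.0347, 0.012 ])]
scene [267 166  23  25 402] [277.6 176.9] ((278.2162170410156, 177.79730224609375), (23.67345428466797, 20.878671646118164), 80.53767395019531)
scene [294 259   9   6  48] [298.2 261.7] ((298.0, 261.5), (5.0, 8.0), 90.0)
scene [291 235   4  21  22] [292.6 245.2] ((292.5, 245.0), (20.19995880126953, 0.9805805087089539), 78.69007110595703)
scene [288 219   3  15  16] [288.9 225.9] ((288.90386962890625, 226.01925659179688), (14.120361328125, 0.9805806875228882), 78.69007110595703)
```

Run:
```python
from h import *
cs,ct=manip.calibration("scene"),manip.calibration("top")
np.set_printoptions(precision=4,suppress=True)
s,t=np.load("scene0.npy"),np.load("top0.npy")
# top groove: darkest pixel in each column/row near the bar, line fit
g=cv2.GaussianBlur(cv2.cvtColor(t,cv2.COLOR_BGR2GRAY),(3,3),0).astype(float)
P=[]
for x in range(198,262):
    yc=196.25+(x-192.5)*28/77.5; ys=np.arange(int(yc)-3,int(yc)+5); w=200-np.minimum(g[ys,x],200); w-=w.min(); 
    P.append((x,(w**2*ys).sum()/(w**2).sum()))
v=cv2.fitLine(np.float32(P),cv2.DIST_HUBER,0,.01,.01).ravel();print("top line",v)
T=lambda x:(x,v[3]+(x-v[2])*v[1]/v[0])
# bar mask edges in scene: row profile
gs=cv2.cvtColor(s,cv2.COLOR_BGR2GRAY)
for y in(195,215,235,250):print(y,gs[y,270:305])
a,b=plane(ct,*T(200),.048),plane(ct,*T(260),.048)
d=(b-a)/np.linalg.norm(b-a);print(a,b,d,np.degrees(np.arctan2(d[1],d[0])))
for n,p in(("knob",np.array([.5102,-.0285,.0895])),):
    w=p-a;al=w@d;print(n,al,w-al*d)
# scene projection of this line for check
for k in(-.02,.05,.12):print(k,proj(cs,a+k*d))
# head extents in top
hsv=cv2.cvtColor(t,cv2.COLOR_BGR2HSV)[...,2];m=np.zeros_like(hsv);m[205:245,255:305]=(hsv[205:245,255:305]<110);N,L,S,C=cv2.connectedComponentsWithStats(m)
i=1+np.argmax(S[1:,4]);cn,_=cv2.findContours((L==i).astype(np.uint8),0,2);print(S[i],cv2.minAreaRect(cn[0]))
```

```text
top line [  0.9432   0.3322 229.5    209.3007]
195 [203 206 205 206 206 205 203 206 132 149 187 186 129  60 102 170 191 170
 189 204 201 203 202 199 202 201 206 202 203 199 198 200 199 199 200]
215 [201 199 197 199 197 197 199 199 200 197 197 156  96 157 190 158  93  57
 123 179 188 187 193 198 198 196 195 194 194 193 197 196 193 198 199]
235 [197 199 198 198 201 202 198 199 200 200 203 201 202 202 199 144 124 166
 180 142  86  58 148 179 179 183 195 203 202 201 203 201 203 201 202]
250 [185 172 188 200 199 199 198 199 198 198 201 197 195 200 197 198 200 199
 119 157 180 178 121  66  60 156 181 185 196 196 195 197 197 198 198]
[ 0.4947 -0.0788  0.048 ] [ 0.4436 -0.2375  0.048 ] [-0.3068 -0.9518  0.    ] -107.86860609190354
knob -0.052613679381913636 [-0.0007  0.0002  0.0415]
-0.02 (np.float64(294.53978683371344), np.float64(258.16905540160917))
0.05 (np.float64(289.4673218759413), np.float64(230.94386672708376))
0.12 (np.float64(284.71028142353293), np.float64(205.53533465865104))
[267 216  26  24 392] ((279.7239990234375, 227.4728546142578), (22.803606033325195, 18.16216278076172), 19.653823852539062)
```

Run:
```python
from h import *
cs,ct=manip.calibration("scene"),manip.calibration("top")
np.set_printoptions(precision=4,suppress=True)
a=np.array([.4947,-.0788,.048]);d=np.array([-.3068,-.9518,0])
p,e=tri(cs,(277.6,177.2),ct,(279.9,227.7));print("head",p,e,(p-a)@d)
for z in(.03,.05,.06):print(z,(plane(ct,279.9,227.7,z)-a)@d)
# profile along the axis in top view, near the head, offset to clear the groove
t=np.load("top0.npy");g=cv2.cvtColor(t,cv2.COLOR_BGR2GRAY)
for off in(-.007,.007):
  n=np.array([-d[1],d[0],0])
  print([(k,int(cv2.getRectSubPix(g,(1,1),proj(ct,a+k/1000*d+off*n))[0,0])) for k in list(range(170,216,4))+list(range(230,270,4))])
o=manip.get_obs();r=R.from_quat(o["ee_rot"]).as_matrix();print(np.degrees(np.arctan2(r[1,1],r[0,1])))
```

```text
head [ 0.4253 -0.2938  0.0188] 0.0007639261120643202 0.22594156949369504
0.03 0.22465468959359175
0.05 0.22254722892401144
0.06 0.22149349858922124
[(170, 207), (174, 210), (178, 211), (182, 207), (186, 211), (190, 196), (194, 154), (198, 97), (202, 92), (206, 89), (210, 84), (214, 84), (230, 93), (234, 109), (238, 84), (242, 82), (246, 85), (250, 83), (254, 147), (258, 224), (262, 231), (266, 230)]
[(170, 213), (174, 215), (178, 213), (182, 213), (186, 216), (190, 202), (194, 149), (198, 93), (202, 92), (206, 87), (210, 88), (214, 87), (230, 94), (234, 128), (238, 91), (242, 84), (246, 83), (250, 80), (254, 143), (258, 223), (262, 231), (266, 230)]
65.26455825711818
```

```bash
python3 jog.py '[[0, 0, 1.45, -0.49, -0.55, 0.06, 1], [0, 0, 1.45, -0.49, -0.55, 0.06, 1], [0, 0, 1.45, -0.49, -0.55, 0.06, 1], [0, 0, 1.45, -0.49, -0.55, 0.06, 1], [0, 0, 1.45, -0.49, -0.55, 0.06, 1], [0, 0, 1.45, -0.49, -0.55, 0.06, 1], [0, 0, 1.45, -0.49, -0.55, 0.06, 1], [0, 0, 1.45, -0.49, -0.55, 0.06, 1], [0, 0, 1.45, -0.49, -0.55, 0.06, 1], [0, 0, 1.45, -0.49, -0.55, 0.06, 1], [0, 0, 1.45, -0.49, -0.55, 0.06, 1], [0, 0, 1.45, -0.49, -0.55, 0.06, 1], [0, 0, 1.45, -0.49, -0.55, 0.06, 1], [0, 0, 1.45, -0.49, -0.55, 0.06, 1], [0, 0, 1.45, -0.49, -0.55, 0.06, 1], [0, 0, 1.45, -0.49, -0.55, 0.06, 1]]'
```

```text
refused: ROWS must be rows with the three-number parts in brackets of their own. Nothing was moved.
```

Refused on format, not on reach. It needs rows with the three-number parts in brackets of their own.

```bash
python3 jog.py '[[[0, 0, 1.45], [-0.49, -0.55, 0.06], 1], [[0, 0, 1.45], [-0.49, -0.55, 0.06], 1], [[0, 0, 1.45], [-0.49, -0.55, 0.06], 1], [[0, 0, 1.45], [-0.49, -0.55, 0.06], 1], [[0, 0, 1.45], [-0.49, -0.55, 0.06], 1], [[0, 0, 1.45], [-0.49, -0.55, 0.06], 1], [[0, 0, 1.45], [-0.49, -0.55, 0.06], 1], [[0, 0, 1.45], [-0.49, -0.55, 0.06], 1], [[0, 0, 1.45], [-0.49, -0.55, 0.06], 1], [[0, 0, 1.45], [-0.49, -0.55, 0.06], 1], [[0, 0, 1.45], [-0.49, -0.55, 0.06], 1], [[0, 0, 1.45], [-0.49, -0.55, 0.06], 1], [[0, 0, 1.45], [-0.49, -0.55, 0.06], 1], [[0, 0, 1.45], [-0.49, -0.55, 0.06], 1], [[0, 0, 1.45], [-0.49, -0.55, 0.06], 1], [[0, 0, 1.45], [-0.49, -0.55, 0.06], 1]]'
cat > st.py <<'E'
from h import *
import sys
np.set_printoptions(precision=4,suppress=True)
o=manip.get_obs();r=R.from_quat(o["ee_rot"]).as_matrix()
print("pos",o["position"],"yawY",np.degrees(np.arctan2(r[1,1],r[0,1])).round(2),"z",r[:,2],"F",o["ft_force"],"M",o["torque"],"grip",o["grip_width"],o["grasp_force"],"j",o["joint_pos"],"t",o["clock"])
if len(sys.argv)>3: print("tool delta",totool(np.array(list(map(float,sys.argv[1:4])))-o["position"]))
if len(sys.argv)>4:
    d=float(sys.argv[4])-np.degrees(np.arctan2(r[1,1],r[0,1])); print("rz",-np.radians((d+90)%180-90))
E
python3 st.py .4757 -.1378 .019 -17.87
```

```text
clock: 2.1
position: [0.4764, -0.1359, 0.1714]
ee_rot: [0.808, 0.59, 0.0, -0.0]
ft_force: [-1.0, 0.2, 0.5]
grip_width: 1.0
grasp_force: 0.0
pos [ 0.4764 -0.1359  0.1714] yawY -17.72 z [ 0.0003  0.0007 -1.    ] F [-1.0148  0.1514  0.4714] M [ 0.0169 -0.0182  0.0346] grip 0.999829628882766 0.0 j [-0.4741  0.0874  0.7016  1.9071 -0.062   1.1682 -0.0593] t 2.1
tool delta [-0.0022 -0.0001  0.1524]
rz 0.002626681467944695
```

```bash
python3 jog.py '[[[0, 0, 0], [-0.002, 0, 0.06], 1], [[0, 0, 0], [-0.002, 0, 0.11], 1], [[0, 0, 0], [-0.002, 0, 0.14], 1], [[0, 0, 0], [-0.002, 0, 0.152], 1], [[0, 0, 0], [-0.002, 0, 0.152], 0.2], [[0, 0, 0], [-0.002, 0, 0.152], 0], [[0, 0, 0], [-0.002, 0, 0.152], 0], [[0, 0, 0], [-0.002, 0, 0.152], 0], [[0, 0, 0], [-0.002, 0, 0.152], 0], [[0, 0, 0], [-0.002, 0, 0.152], 0], [[0, 0, 0], [-0.002, 0, 0.152], 0]]' 60
python3 st.py
```

```text
clock: 3.48
position: [0.4762, -0.1386, 0.0201]
ee_rot: [0.808, 0.589, 0.001, -0.0]
ft_force: [-3.6, 0.7, 8.5]
grip_width: 0.22
grasp_force: 58.8
pos [ 0.4762 -0.1386  0.0201] yawY -17.81 z [ 0.0008  0.0008 -1.    ] F [-3.5522  0.6681  8.4746] M [0.2502 0.6589 0.0169] grip 0.2195865596322603 58.81167411804199 j [-0.3852  0.3374  0.656   2.0379 -0.2733  0.8507  0.1147] t 3.475
```

```bash
python3 jog.py '[[[0, 0, 0], [0, 0, -0.006], 0], [[0, 0, 0], [0, 0, -0.012], 0], [[0, 0, 0], [0, 0, -0.02], 0], [[0, 0, 0], [0, 0, -0.02], 0], [[0, 0, 0], [0, 0, -0.02], 0], [[0, 0, 0], [0, 0, -0.02], 0]]' ; python3 st.py
python3 - <<'E'
from h import *
t=manip.camera("top");s=manip.camera("scene");np.save("top1.npy",t)
c=np.vstack([cv2.resize(t[115:245,125:305],(540,300) if 0 else (540,390)),cv2.resize(s[150:300,205:385],(540,450))[:210]])
cv2.imwrite("pics/lift1.png",cv2.resize(s[140:290,205:405],(800,600),interpolation=cv2.INTER_CUBIC))
E
```

```text
clock: 4.22
position: [0.4756, -0.1388, 0.039]
ee_rot: [0.808, 0.589, -0.0, -0.0]
ft_force: [0.1, 0.5, -7.5]
grip_width: 0.223
grasp_force: 59.4
pos [ 0.4756 -0.1388  0.039 ] yawY -17.82 z [-0.0005  0.     -1.    ] F [ 0.0648  0.5359 -7.4827] M [-0.0625  0.003  -0.0523] grip 0.22346811232452615 59.430763721466064 j [-0.4036  0.3016  0.673   2.0282 -0.2406  0.8896  0.0895] t 4.225
```

View pics/lift1.png

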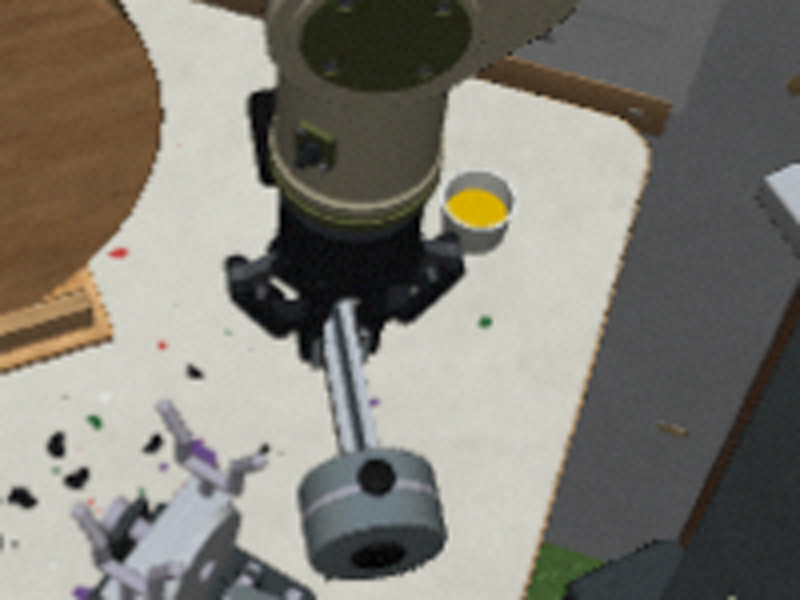

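The bar is held and partly lifted; the can at crop (372,515) seems slightly low. I'll raise it further, then read force, moment and tilt.

```bash
python3 jog.py '[[[0, 0, 0], [0, 0, -0.02], 0], [[0, 0, 0], [0, 0, -0.04], 0], [[0, 0, 0], [0, 0, -0.04], 0], [[0, 0, 0], [0, 0, -0.04], 0], [[0, 0, 0], [0, 0, -0.04], 0], [[0, 0, 0], [0, 0, -0.04], 0]]' ; python3 st.py
python3 - <<'E'
from h import *
cs,ct=manip.calibration("scene"),manip.calibration("top")
F=[];M=[]
for i in range(3):
    t=manip.camera("top");s=manip.camera("scene");o=manip.get_obs();F.append(o["ft_force"]);M.append(o["torque"])
print(np.mean(F,0),np.mean(M,0),np.std(F,0),np.std(M,0))
np.save("top2.npy",t);np.save("scene2.npy",s)
def knob(im,cal,X):
    u,v=map(int,proj(cal,X));g=im[v-14:v+15,u-14:u+15].max(2);m=(g<60).astype(np.uint8)
    N,L,S,C=cv2.connectedComponentsWithStats(m)
    return [(C[i]+[u-14,v-14],S[i,4]) for i in range(1,N) if S[i,4]>10]
X=np.array([.5102,-.0285,.14])
print("top",knob(t,ct,X));print("scene",knob(s,cs,X))
a=cv2.resize(t[150:250,140:300],(640,400),interpolation=cv2.INTER_CUBIC);b=cv2.resize(s[200:300,245:345],(400,400))
cv2.imwrite("pics/lift2.png",np.vstack([a[:,:],np.hstack([b,np.zeros((400,240,3),np.uint8)])])[:600])
E
```

```text
clock: 5.08
position: [0.4754, -0.1388, 0.0787]
ee_rot: [0.808, 0.589, -0.0, -0.0]
ft_force: [-0.7, 0.3, -7.8]
grip_width: 0.227
grasp_force: 59.9
pos [ 0.4754 -0.1388  0.0787] yawY -17.82 z [-0.001  -0.0001 -1.    ] F [-0.6704  0.3356 -7.8461] M [-0.121   0.0385  0.0011] grip 0.2269456784410248 59.86673176288605 j [-0.4367  0.2302  0.7     2.0007 -0.1785  0.9719  0.0407] t 5.075
[ 0.24138778 -0.81623035 -7.05796346] [-0.08217826  0.01149344 -0.00726854] [0.16325382 0.25371944 0.09996945] [0.03310817 0.03448893 0.00677441]
top []
scene [(array([300.06060606, 249.84848485]), np.int32(66)), (array([304.88636364, 264.27272727]), np.int32(44))]
```

View pics/lift2.png

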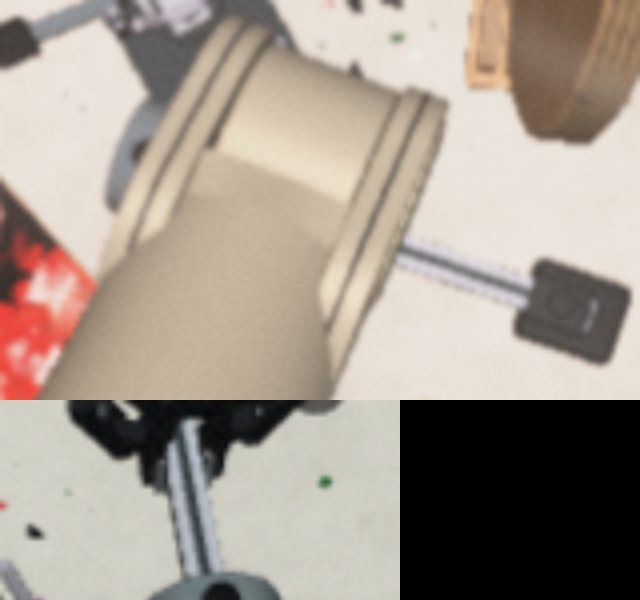

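The can's knob is at scene (300,250), and the head is clear in the top view. I'll work out the tilt from the knob's height in the bar's vertical plane.

Run:
```python
from h import *
np.set_printoptions(precision=4,suppress=True)
cs=manip.calibration("scene");d=np.array([-.3068,-.9518,0]);n=np.array([-d[1],d[0],0])
g=np.array([.4754,-.1388,.0977])
for uv,a in(((298.2,261.7),np.array([.4947,-.0788,.048])),((298.5,263),np.array([.4947,-.0788,.048])),((300.06,249.85),g)):
    o,r=ray(cs,*uv);p=o+r*(((a-o)@n)/(r@n));print(uv,p,"along from grip",(p-g)@d)
s=np.load("scene2.npy")
print((s[238:262,292:312].max(2)<60).astype(int).sum(1))
```

```text
(298.2, 261.7) [ 0.5101 -0.031   0.091 ] along from grip -0.1132211177495767
(298.5, 263) [ 0.5111 -0.0278  0.0918] along from grip -0.11663608473260617
(300.06, 249.85) [ 0.5103 -0.0307  0.1451] along from grip -0.11360026799246356
[0 0 0 0 0 0 0 0 5 7 9 9 9 9 8 7 3 0 0 0 0 0 0 0]
```

```bash
python3 jog.py '[[[0, 0, 0], [0, 0, 0.03], 0], [[0, 0, 0], [0, 0, 0.05], 0], [[0, 0, 0], [0, 0, 0.055], 0], [[0, 0, 0], [0, 0, 0.059], 0], [[0, 0, 0], [0, 0, 0.059], 0], [[0, 0, 0], [0, 0, 0.059], 0.5], [[0, 0, 0], [0, 0, 0.059], 0.5], [[0, 0, 0], [0, 0, 0.059], 0.5], [[0, 0, 0], [0, 0, 0.059], 0.5], [[0, 0, 0], [0.014, 0, 0.059], 0.5], [[0, 0, 0], [0.014, 0, 0.059], 0.5], [[0, 0, 0], [0.014, 0, 0.059], 0], [[0, 0, 0], [0.014, 0, 0.059], 0], [[0, 0, 0], [0.014, 0, 0.059], 0], [[0, 0, 0], [0.014, 0, 0.059], 0], [[0, 0, 0], [0.014, 0, 0.059], 0], [[0, 0, 0], [0.014, 0, 0.059], 0]]'
python3 st.py; python3 jog.py '[[[0, 0, 0], [0, 0, -0.005], 0], [[0, 0, 0], [0, 0, -0.015], 0], [[0, 0, 0], [0, 0, -0.03], 0], [[0, 0, 0], [0, 0, -0.06], 0], [[0, 0, 0], [0, 0, -0.06], 0], [[0, 0, 0], [0, 0, -0.06], 0], [[0, 0, 0], [0, 0, -0.06], 0], [[0, 0, 0], [0, 0, -0.06], 0]]'; python3 st.py
cat > chk.py <<'E'
from h import *
np.set_printoptions(precision=4,suppress=True)
cs=manip.calibration("scene");F=[];M=[]
for i in range(4):
    s=manip.camera("scene");o=manip.get_obs();F.append(o["ft_force"]);M.append(o["torque"])
print("F",np.mean(F,0),"M",np.mean(M,0),np.std(M,0))
r=R.from_quat(o["ee_rot"]).as_matrix();n=r[:,1];d=-r[:,0];g=o["position"]+r[:,2]*-.019
F=np.mean(F,0);M=np.mean(M,0)-[.01,-.02,.03]
c=np.cross(d,[0,0,F[2]]);print("com offset along d from grip",(M@c)/(c@c))
K=g+.10*r[:,0]+[0,0,.05];u,v=map(int,proj(cs,K));m=(s[v-20:v+21,u-20:u+21].max(2)<60).astype(np.uint8)
N,L,S,C=cv2.connectedComponentsWithStats(m)
for i in range(1,N):
    if 20<S[i,4]<90:
        uv=C[i]+[u-20,v-20];a,q=ray(cs,*uv);p=a+q*(((g-a)@n)/(q@n));print(uv,S[i],"knob rel grip: along",(p-g)@d,"height",p[2]-o["position"][2])
np.save("s.npy",s)
E
python3 chk.py
```

```text
clock: 7.5
position: [0.4803, -0.1255, 0.0204]
ee_rot: [0.808, 0.589, 0.0, 0.0]
ft_force: [1.4, 2.0, 4.0]
grip_width: 0.226
grasp_force: 59.2
pos [ 0.4803 -0.1255  0.0204] yawY -17.83 z [ 0.0004  0.0001 -1.    ] F [1.3895 2.0203 4.0108] M [ 0.1803 -0.2068 -0.0147] grip 0.22557292121953165 59.243043065071106 j [-0.413   0.338   0.656   2.0364 -0.2724  0.8517  0.0858] t 7.5
clock: 8.5
position: [0.4795, -0.1255, 0.0796]
ee_rot: [0.808, 0.589, -0.001, -0.0]
ft_force: [0.2, 0.4, -7.0]
grip_width: 0.221
grasp_force: 59.6
pos [ 0.4795 -0.1255  0.0796] yawY -17.82 z [-0.0014 -0.0001 -1.    ] F [ 0.2199  0.3694 -6.9624] M [ 0.028  -0.0317 -0.01  ] grip 0.2205175647469689 59.55340325832367 j [-0.4651  0.2302  0.7006  1.9988 -0.1782  0.9743  0.0123] t 8.5
F [ 0.1308 -0.3555 -7.0198] M [ 0.0089 -0.0178  0.0061] [0.024  0.0199 0.0473]
com offset along d from grip -0.00024536508730411884
[300.2794 249.2941] [16 16 10  9 68] knob rel grip: along -0.10112311439727312 height 0.07041005657076521
```

```bash
python3 jog.py '[[[0, 0, 0], [0, 0, -0.03], 0], [[0, 0, 0], [0, 0, -0.07], 0], [[0, 0, 0], [0, 0, -0.11], 0], [[0, 0, 0], [0, 0, -0.14], 0], [[0, 0, 0], [0, 0, -0.155], 0], [[0, 0, 0.1], [0.02, 0.015, -0.155], 0], [[0, 0, 0.2], [0.04, 0.03, -0.155], 0], [[0, 0, 0.3], [0.06, 0.045, -0.155], 0], [[0, 0, 0.4], [0.08, 0.06, -0.155], 0], [[0, 0, 0.5], [0.1, 0.08, -0.155], 0], [[0, 0, 0.6], [0.12, 0.095, -0.155], 0], [[0, 0, 0.68], [0.13, 0.105, -0.155], 0], [[0, 0, 0.713], [0.135, 0.109, -0.155], 0], [[0, 0, 0.713], [0.135, 0.109, -0.155], 0], [[0, 0, 0.713], [0.135, 0.109, -0.155], 0], [[0, 0, 0.713], [0.135, 0.109, -0.155], 0], [[0, 0, 0.713], [0.135, 0.109, -0.155], 0]]' 80
python3 st.py .625 -.0303 .16 -58.7
python3 - <<'E'
from h import *
s=manip.camera("scene");t=manip.camera("top")
cv2.imwrite("pics/over.png",np.vstack([cv2.resize(s[150:340,180:380],(600,570))[100:400],cv2.resize(t[70:230,100:300],(600,480))[60:360]]))
E
```

```text
clock: 10.82
position: [0.625, -0.0305, 0.2355]
ee_rot: [0.963, 0.27, 0.0, -0.0]
ft_force: [-0.8, 0.6, -7.4]
grip_width: 0.221
grasp_force: 83.0
pos [ 0.625  -0.0305  0.2355] yawY -58.67 z [ 0.0003  0.0004 -1.    ] F [-0.7924  0.5721 -7.3812] M [ 0.0333 -0.0541 -0.0867] grip 0.22102501479710665 82.96736598014832 j [-0.5807  0.3923  0.7394  1.4873 -0.2667  1.3647 -0.8486] t 10.825
tool delta [ 0.0001 -0.0002  0.0755]
rz 0.0005179479406536291
```

View pics/over.png

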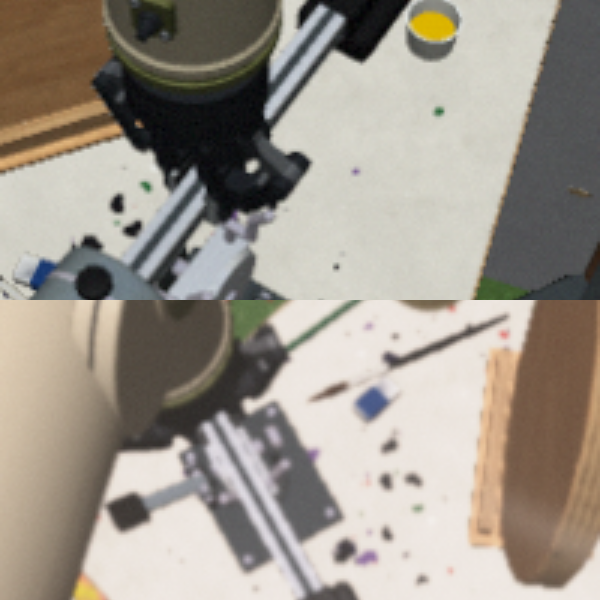

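```bash
python3 chk.py
```

```text
F [-0.0353 -0.1429 -7.1582] M [-0.0045 -0.0101  0.0012] [0.0238 0.0052 0.02  ]
com offset along d from grip -0.0022352455131317006
```

The bar hangs over the cradle, parallel to it (scene crop bar at (170,240), cradle at (220,260)). I'll lower it into the fork mouths and check the force.

```bash
python3 jog.py '[[[0, 0, 0], [0, 0, 0.03], 0], [[0, 0, 0], [0, 0, 0.05], 0], [[0, 0, 0], [0, 0, 0.06], 0], [[0, 0, 0], [0, 0, 0.066], 0], [[0, 0, 0], [0, 0, 0.07], 0], [[0, 0, 0], [0, 0, 0.07], 0], [[0, 0, 0], [0, 0, 0.07], 0]]'; python3 st.py
python3 jog.py '[[[0, 0, 0], [0, 0, 0.004], 0], [[0, 0, 0], [0, 0, 0.008], 0], [[0, 0, 0], [0, 0, 0.012], 0], [[0, 0, 0], [0, 0, 0.012], 0], [[0, 0, 0], [0, 0, 0.012], 0]]'; python3 st.py
```

```text
clock: 12.0
position: [0.6254, -0.0305, 0.1658]
ee_rot: [0.963, 0.27, 0.0, 0.0]
ft_force: [0.9, -1.7, -8.0]
grip_width: 0.218
grasp_force: 83.0
pos [ 0.6254 -0.0305  0.1658] yawY -58.68 z [ 0.0008  0.     -1.    ] F [ 0.9102 -1.6606 -7.9939] M [-0.1549 -0.0801 -0.0498] grip 0.21806599738722443 82.97899603843689 j [-0.5667  0.4434  0.716   1.5765 -0.303   1.235  -0.8225] t 12.0
clock: 12.62
position: [0.6285, -0.0292, 0.1591]
ee_rot: [0.963, 0.271, 0.005, -0.0]
ft_force: [-5.3, 3.2, 32.4]
grip_width: 0.221
grasp_force: 100.9
pos [ 0.6285 -0.0292  0.1591] yawY -58.6 z [ 0.009   0.0034 -1.    ] F [-5.2768  3.246  32.3929] M [1.2288 1.467  0.1626] grip 0.22140093545812053 100.93046844005585 j [-0.5638  0.4497  0.7119  1.5831 -0.3123  1.2155 -0.8168] t 12.625
```

It met 32 N about 8 mm too early. I'll photograph that state and back off.

```bash
python3 - <<'E'
from h import *
s=manip.camera("scene");t=manip.camera("top");np.save("sc.npy",s);np.save("tc.npy",t)
cv2.imwrite("pics/contact.png",np.hstack([cv2.resize(s[225:315,205:305],(440,396),interpolation=cv2.INTER_CUBIC),cv2.resize(t[105:195,125:205],(352,396),interpolation=cv2.INTER_CUBIC)]))
E
python3 jog.py '[[[0, 0, 0], [0, 0, -0.006], 0], [[0, 0, 0], [0, 0, -0.012], 0], [[0, 0, 0], [0, 0, -0.012], 0], [[0, 0, 0], [0, 0, -0.012], 0]]'; python3 st.py; python3 chk.py
```

```text
clock: 13.22
position: [0.6249, -0.0304, 0.1648]
ee_rot: [0.963, 0.27, -0.0, -0.0]
ft_force: [1.4, -2.5, -5.7]
grip_width: 0.215
grasp_force: 83.3
pos [ 0.6249 -0.0304  0.1648] yawY -58.67 z [-0.0008 -0.0002 -1.    ] F [ 1.3939 -2.4592 -5.7344] M [-0.4401 -0.2455  0.0641] grip 0.21458567085749847 83.29681634902954 j [-0.5668  0.4443  0.7156  1.5776 -0.3031  1.2346 -0.8224] t 13.225
F [ 1.4442 -2.5015 -6.1257] M [-0.4518 -0.2384  0.0859] [0.0169 0.0388 0.0351]
com offset along d from grip -0.008740725855073414
[196.4091 290.9091] [ 0 14  7  7 22] knob rel grip: along -0.1323803475743189 height 0.14913318328866534
```

View pics/contact.png

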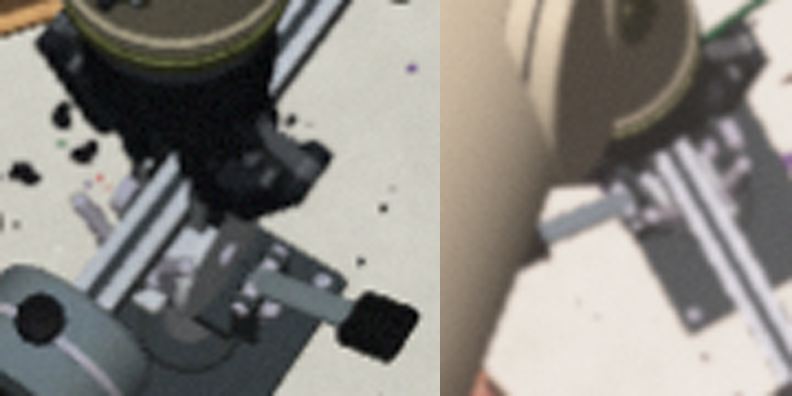

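In contact, the bar sits in both fork mouths, with the left fork arm at (90,215) and the lever at (300,295). Backed off, there is still a sideways force of about −2.9 N along stand y. So the bar touches the lever-side flare, and I'll shift away from the lever and lower in small steps.

```bash
cat > fs.py <<'E'
from h import *
np.set_printoptions(precision=3,suppress=True)
x=np.array([.8545,.5195,0]);y=np.array([-.5195,.8545,0]);S=np.array([x,y,[0,0,1]])
o=manip.get_obs();print("pos",S@(o["position"]-[.625,-.0303,0]),"F",S@o["ft_force"],"M",S@o["torque"],o["clock"])
E
python3 jog.py '[[[0, 0, 0], [0, 0.002, 0], 0], [[0, 0, 0], [0, 0.002, 0], 0]]'|tail -0; python3 fs.py
python3 jog.py '[[[0, 0, 0], [0, 0, 0.003], 0], [[0, 0, 0], [0, 0, 0.003], 0]]'|tail -0; python3 fs.py
python3 jog.py '[[[0, 0, 0], [0, 0, 0.003], 0], [[0, 0, 0], [0, 0, 0.003], 0]]'|tail -0; python3 fs.py
```

```text
pos [ 0.    -0.002  0.165] F [ 0.674  0.641 -7.099] M [ 0.036 -0.082 -0.024] 13.675
pos [ 0.    -0.002  0.162] F [-0.513  0.421 -6.629] M [-0.01   0.013 -0.021] 13.925
pos [ 0.    -0.002  0.16 ] F [-0.728  2.442 -0.033] M [ 0.497  0.344 -0.002] 14.175Exception ignored on flushing sys.stdout:
BrokenPipeError: [Errno 32] Broken pipe
Exception ignored on flushing sys.stdout:
BrokenPipeError: [Errno 32] Broken pipe
Exception ignored on flushing sys.stdout:
BrokenPipeError: [Errno 32] Broken pipe
```

Run:
```python
from h import *
np.set_printoptions(precision=4,suppress=True)
cs,ct=manip.calibration("scene"),manip.calibration("top")
for a,b in(((252.5,260),(192.5,154)),((230.8,288.3),(176,129)),((240.8,294),(167.5,135)),((262.5,264),(186,159))):print(tri(cs,a,ct,b))
```

```text
(array([ 0.6001, -0.0632,  0.1173]), np.float64(0.0007234276442559508))
(array([ 0.6632, -0.0214,  0.1218]), np.float64(0.005900516752073771))
(array([ 0.6489, -0.0018,  0.1208]), np.float64(0.008865553150971843))
(array([ 0.5862, -0.0472,  0.117 ]), np.float64(0.0013855688698290163))
```

```bash
python3 jog.py '[[[0, 0, 0], [0, -0.001, -0.004], 0], [[0, 0, 0], [0, -0.001, -0.004], 0]]' >/dev/null; python3 fs.py
python3 jog.py '[[[0, 0, 0], [0, 0, 0.003], 0], [[0, 0, 0], [0, 0, 0.003], 0]]' >/dev/null; python3 fs.py
python3 jog.py '[[[0, 0, 0], [0, 0, 0.002], 0], [[0, 0, 0], [0, 0, 0.002], 0]]' >/dev/null; python3 fs.py
python3 jog.py '[[[0, 0, 0], [0, 0, 0.002], 0], [[0, 0, 0], [0, 0, 0.002], 0]]' >/dev/null; python3 fs.py
```

```text
pos [ 0.    -0.001  0.163] F [ 0.554 -1.148 -6.733] M [-0.097 -0.014  0.008] 14.425
pos [ 0.    -0.001  0.16 ] F [-1.074 -0.918 -3.651] M [-0.085  0.022  0.016] 14.675
pos [ 0.001 -0.001  0.16 ] F [-3.265  2.12   7.398] M [0.668 0.415 0.067] 14.925
pos [ 0.002 -0.001  0.159] F [-2.062  5.474 17.738] M [1.372 0.584 0.08 ] 15.175
```

Run:
```python
from h import *
np.set_printoptions(precision=4,suppress=True)
cs,ct=manip.calibration("scene"),manip.calibration("top")
S=np.array([[.8545,.5195,0],[-.5195,.8545,0],[0,0,1]]);c0=np.array([.625,-.0303,0])
for n,c,P in(("scene",cs,((245.5,241.5),(271,255),(224.5,267),(248.5,282))),("top",ct,((193.5,143.5),(172.5,156.5),(177.5,121.5),(159,130)))):
    for uv in P: print(n,uv,S@(plane(c,*uv,.188)-c0))
s,t=np.load("scene0.npy"),np.load("top0.npy")
cv2.imwrite("pics/forks.png",np.hstack([cv2.resize(s[232:302,215:280],(455,490),interpolation=cv2.INTER_CUBIC),cv2.resize(t[112:182,150:200],(350,490),interpolation=cv2.INTER_CUBIC)]))
```

```text
scene (245.5, 241.5) [-0.0349 -0.0283  0.188 ]
scene (271, 255) [-0.0376  0.0282  0.188 ]
scene (224.5, 267) [ 0.0313 -0.0302  0.188 ]
scene (248.5, 282) [0.0314 0.0239 0.188 ]
top (193.5, 143.5) [-0.0352 -0.0289  0.188 ]
top (172.5, 156.5) [-0.038   0.0271  0.188 ]
top (177.5, 121.5) [ 0.0285 -0.0218  0.188 ]
top (159, 130) [0.0319 0.0248 0.188 ]
```

View pics/forks.png

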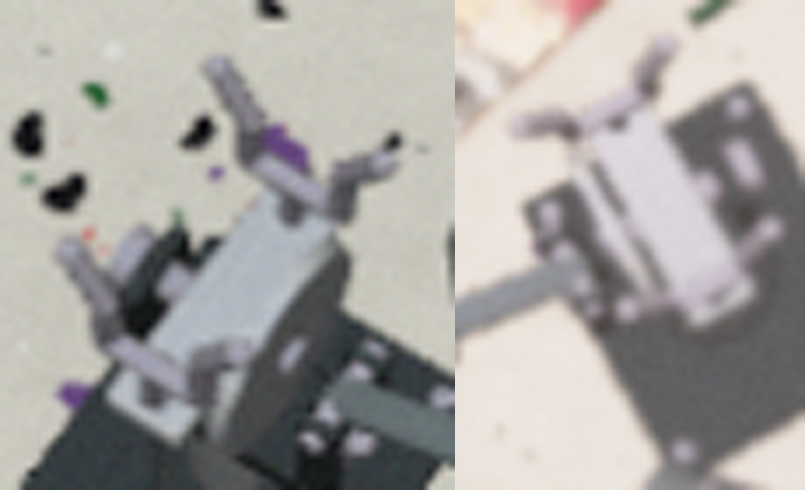

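The zoom gives better fork pixels.
- **Scene floors:** A (257.4,257.7), B (236.4,284.1).
- **Top floors:** A (183.6,153.4), B (171.7,128).
- **Tips in the top view:** (194.7,144.6), (173.9,156), (180,118.4), (159,129.9).

```bash
python3 - <<'E'
from h import *
np.set_printoptions(precision=4,suppress=True)
cs,ct=manip.calibration("scene"),manip.calibration("top")
S=np.array([[.8545,.5195,0],[-.5195,.8545,0],[0,0,1]]);c0=np.array([.625,-.0303,0])
for n,a,b in(("A-",(246,241.3),(194.7,144.6)),("A+",(270.4,255.1),(173.9,156)),("B-",(224.7,267.4),(180,118.4)),("B+",(249.3,282),(159,129.9)),("Afl",(257.4,257.7),(183.6,153.4)),("Bfl",(236.4,284.1),(171.7,128))):
    p,e=tri(cs,a,ct,b);print(n,S@(p-c0),round(e,4),"planes",(S@(plane(cs,*a,p[2])-c0))[:2],(S@(plane(ct,*b,p[2])-c0))[:2])
E
python3 fs.py
```

```text
A- [-0.0377 -0.0297  0.1831] 0.0009 planes [-0.0379 -0.0293] [-0.0375 -0.0301]
A+ [-0.0381  0.0251  0.184 ] 0.0025 planes [-0.0386  0.0263] [-0.0376  0.024 ]
B- [ 0.0319 -0.0298  0.188 ] 0.0009 planes [ 0.0317 -0.0294] [ 0.0321 -0.0303]
B+ [0.0314 0.025  0.1894] 0.0011 planes [0.0312 0.0255] [0.0316 0.0246]
Afl [-0.0344  0.0012  0.1518] 0.0032 planes [-0.0338 -0.0003] [-0.0351  0.0026]
Bfl [ 0.0343 -0.0025  0.1501] 0.0009 planes [ 0.0344 -0.0029] [ 0.0341 -0.0021]
pos [ 0.002 -0.001  0.159] F [-2.062  5.474 17.738] M [1.372 0.584 0.08 ] 15.175
```

Lateral offset of the fork centre is about −2.4 mm, tilt about −0.07 rad (+x side up), and heights match the text. The moments also say the +y edge is catching, so I'll shift further and turn slightly.

```bash
python3 jog.py '[[[0, 0, 0], [0, 0, -0.007], 0], [[0, 0, -0.01], [0.002, 0.0025, -0.007], 0], [[0, 0, -0.01], [0.002, 0.0025, -0.007], 0]]' >/dev/null; python3 fs.py
python3 jog.py '[[[0, 0, 0], [0, 0, 0.003], 0], [[0, 0, 0], [0, 0, 0.003], 0]]' >/dev/null; python3 fs.py
python3 jog.py '[[[0, 0, 0], [0, 0, 0.002], 0], [[0, 0, 0], [0, 0, 0.002], 0]]' >/dev/null; python3 fs.py
```

```text
pos [ 0.002 -0.003  0.162] F [-0.361 -0.871 -8.348] M [-0.01  -0.001 -0.02 ] 15.55
pos [ 0.002 -0.003  0.159] F [-0.792  0.385 -6.76 ] M [-0.01   0.023  0.013] 15.8
pos [ 0.002 -0.003  0.158] F [-0.126  0.275 -7.486] M [ 0.01  -0.031 -0.01 ] 16.05
```

Now free, continuing down.

```bash
python3 jog.py '[[[0, 0, 0], [0, 0, 0.003], 0], [[0, 0, 0], [0, 0, 0.003], 0]]' >/dev/null; python3 fs.py
python3 jog.py '[[[0, 0, 0], [0, 0, 0.003], 0], [[0, 0, 0], [0, 0, 0.003], 0]]' >/dev/null; python3 fs.py
python3 jog.py '[[[0, 0, 0], [0, 0, 0.003], 0], [[0, 0, 0], [0, 0, 0.003], 0]]' >/dev/null; python3 fs.py
```

```text
pos [ 0.002 -0.004  0.155] F [ 0.597  0.042 -6.976] M [-0.023 -0.033  0.016] 16.3
pos [ 0.003 -0.004  0.154] F [-0.827  1.161  4.084] M [0.713 0.244 0.021] 16.55
pos [ 0.005 -0.004  0.153] F [-2.526  5.044 20.798] M [1.839 0.408 0.046] 16.8
```

Run:
```python
from h import *
s=manip.camera("scene");t=manip.camera("top");np.save("sd.npy",s)
for n in("scene0.npy","sc.npy","sd.npy"):
    im=np.load(n);m=np.zeros(im.shape[:2],np.uint8);m[285:312,278:305]=im[285:312,278:305].max(2)<50
    N,L,S,C=cv2.connectedComponentsWithStats(m);i=1+np.argmax(S[1:,4]);print(n,C[i],S[i])
cv2.imwrite("pics/contact2.png",np.hstack([cv2.resize(s[225:315,210:300],(500,500),interpolation=cv2.INTER_CUBIC),cv2.resize(t[110:180,140:182],(300,500),interpolation=cv2.INTER_CUBIC)]))
```

```text
scene0.npy [290.44       298.82285714] [282 292  18  15 175]
sc.npy [290.44       298.82285714] [282 292  18  15 175]
sd.npy [290.44252874 298.86206897] [282 292  18  15 174]
```

View pics/contact2.png

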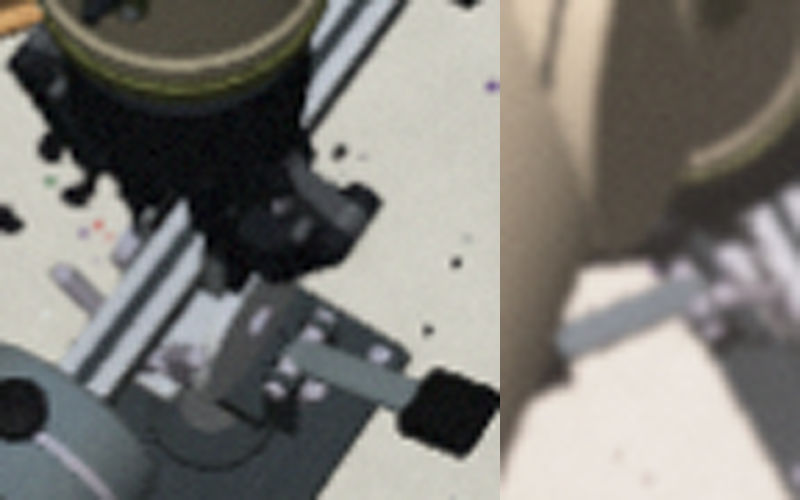

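The lever is untouched. The left fork arm's tip has moved from (82,236) to about (60,268) in the crop, so the cradle has turned. I'll work out its tilt.

```bash
python3 - <<'E'
from h import *
np.set_printoptions(precision=2,suppress=True)
cs=manip.calibration("scene")
x=np.array([.8545,.5195,0]);y=np.array([-.5195,.8545,0]);z=np.array([0,0,1.]);c=np.array([.625,-.0303,.126])+.002*x-.0024*y
for th in(-.22,-.15,-.073,0,.073,.15,.22):
    r=[]
    for X,Y,Z in((.035,-.027,.063),(.035,.027,.063),(-.035,-.027,.063),(-.035,.027,.063)):
        p=c+x*(X*np.cos(th)+Z*np.sin(th))+y*Y+z*(Z*np.cos(th)-X*np.sin(th))
        u,v=proj(cs,p);r+=[((u-210)*5.56,(v-225)*5.56)]
    print(th,np.array(r).ravel())
E
python3 fs.py
```

```text
-0.22 [ 96.73 205.42 230.82 287.88 213.19  78.31 343.02 154.45]
-0.15 [ 88.64 218.31 222.69 301.08 206.7   81.96 337.07 158.55]
-0.073 [ 80.06 232.67 214.   315.76 199.12  86.99 330.03 164.08]
0 [ 72.28 246.39 206.07 329.73 191.52  92.73 322.93 170.3 ]
0.073 [ 64.91 260.1  198.49 343.67 183.57  99.38 315.44 177.45]
0.15 [ 57.62 274.47 190.93 358.22 174.85 107.37 307.17 185.96]
0.22 [ 51.46 287.35 184.49 371.24 166.67 115.46 299.37 194.52]
pos [ 0.005 -0.004  0.153] F [-1.725  5.431 22.041] M [1.854 0.399 0.013] 16.9
```

```bash
python3 jog.py '[[[0, 0, 0], [0, 0, -0.006], 0], [[0, 0, 0], [0, 0, -0.006], 0]]' >/dev/null; python3 fs.py
python3 - <<'E'
from h import *
np.set_printoptions(precision=4,suppress=True)
cs,ct=manip.calibration("scene"),manip.calibration("top")
s=manip.camera("scene");t=manip.camera("top");np.save("se.npy",s);np.save("te.npy",t)
o=manip.get_obs();r=R.from_quat(o["ee_rot"]).as_matrix();n=r[:,1];d=-r[:,0];g=o["position"]+[0,0,.0176]
m=np.zeros(s.shape[:2],np.uint8);m[280:315,198:232]=s[280:315,198:232].max(2)<55
N,L,S,C=cv2.connectedComponentsWithStats(m)
for i in range(1,N):
    if S[i,4]>15:
        a,q=ray(cs,*C[i]);p=a+q*(((g-a)@n)/(q@n));print(C[i],S[i],"along",(p-g)@d,"height over axis@grip",p[2]-g[2])
# head in top view
m=np.zeros(t.shape[:2],np.uint8);m[150:260,170:260]=t[150:260,170:260].max(2)<95
N,L,S,C=cv2.connectedComponentsWithStats(m)
for i in range(1,N):
    if S[i,4]>150: print("top dark",C[i],S[i])
E
```

```text
pos [ 0.002 -0.004  0.155] F [-0.576 -0.375 -8.113] M [-0.057 -0.003 -0.039] 17.15
[213.0521 297.0208] [208 292  11  11  96] along -0.09819397660208874 height over axis@grip 0.047732225693437796
[202.4667 311.3111] [198 306  12   9  45] along -0.1290030814737272 height over axis@grip 0.0471536144019121
top dark [214.5347 201.463 ] [201 188  30  31 432]
```

Run:
```python
from h import *
np.set_printoptions(precision=4,suppress=True)
cs,ct=manip.calibration("scene"),manip.calibration("top")
S=np.array([[.8545,.5195,0],[-.5195,.8545,0],[0,0,1]]);c0=np.array([.625,-.0303,0])
for a,b in(((262.1,266.3),(181,155.1)),((244.3,293.4),(169.3,133.4))):
    p,e=tri(cs,a,ct,b);print(S@(p-c0),e)
for u,v in((263,267),(258,272),(254,279),(250,286),(245,294)):
    print([ (S@(plane(cs,u,v,zz)-c0)).round(4)[:2] for zz in(.12,.13,.14,.15)])
```

```text
[-0.031   0.0115  0.1318] 0.0019382898379949678
[0.0334 0.0116 0.1223] 0.0034328648914975267
[array([-0.0359,  0.0117]), array([-0.0318,  0.0143]), array([-0.0278,  0.0169]), array([-0.0238,  0.0195])]
[array([-0.0211,  0.0094]), array([-0.0172,  0.0121]), array([-0.0134,  0.0147]), array([-0.0095,  0.0173])]
[array([-0.004 ,  0.0113]), array([-0.0003,  0.0139]), array([0.0033, 0.0165]), array([0.007 , 0.0191])]
[array([0.0128, 0.0131]), array([0.0163, 0.0157]), array([0.0198, 0.0183]), array([0.0233, 0.0209])]
[array([0.0322, 0.0145]), array([0.0355, 0.017 ]), array([0.0387, 0.0196]), array([0.042 , 0.0222])]
```

```bash
python3 jog.py '[[[0, 0, 0], [0, 0.003, 0], 0], [[0, 0, 0], [0, 0.003, 0], 0]]' >/dev/null; echo to -y; python3 fs.py
python3 jog.py '[[[0, 0, 0], [0, -0.003, 0], 0], [[0, 0, 0], [0, -0.003, 0], 0]]' >/dev/null; python3 fs.py
python3 jog.py '[[[0, 0, 0], [0, -0.003, 0], 0], [[0, 0, 0], [0, -0.003, 0], 0]]' >/dev/null; echo to +y; python3 fs.py
python3 jog.py '[[[0, 0, 0], [0.004, 0.003, 0], 0], [[0, 0, 0], [0.004, 0.003, 0], 0]]' >/dev/null; echo +x; python3 fs.py
python3 jog.py '[[[0, 0, 0], [-0.008, 0, 0], 0], [[0, 0, 0], [-0.008, 0, 0], 0]]' >/dev/null; echo -x; python3 fs.py
```

```text
to -y
pos [ 0.002 -0.004  0.154] F [-2.18   8.022 -5.409] M [ 1.621  0.299 -0.094] 17.5
pos [ 0.002 -0.004  0.155] F [ 0.302 -0.958 -7.314] M [-0.009 -0.035 -0.007] 17.75
to +y
pos [ 0.002 -0.003  0.155] F [  2.263  -7.033 -10.229] M [-1.79  -0.384 -0.065] 18.0
+x
pos [ 0.007 -0.003  0.155] F [-0.721 -0.94  -6.568] M [ 0.042  0.028 -0.058] 18.25
-x
pos [-0.003 -0.004  0.155] F [-0.755 -0.483 -7.24 ] M [-0.029 -0.07   0.022] 18.5
```

The walls push symmetrically, so the bar is centred in both slots and free along x. Contact at r_x≈0 suggests it may already be seated on both floors. I'll measure the bar's height and pitch from the scene picture.

Run:
```python
from h import *
np.set_printoptions(precision=4,suppress=True,linewidth=160)
cs=manip.calibration("scene")
x=np.array([.8545,.5195,0]);y=np.array([-.5195,.8545,0])
for name,pos in(("se.npy",(.002,-.004,.155)),):
    g0=cv2.cvtColor(np.load(name),cv2.COLOR_BGR2GRAY);c=np.array([.625,-.0303,0])+pos[0]*x+pos[1]*y
    for al in(.03,.04,.05,.06):
        # sweep the edge height: sample along vertical line at top -y edge, and profile
        base=c+al*x-.010*y
        zs=np.arange(.150,.200,.002)
        print(al,[int(cv2.getRectSubPix(g0,(1,1),proj(cs,base+[0,0,z]))[0,0]) for z in zs])
    print(zs)
```

```text
0.03 [72, 85, 103, 123, 142, 160, 171, 179, 183, 184, 184, 184, 182, 178, 175, 159, 143, 129, 115, 117, 127, 137, 145, 152, 158, 164]
0.04 [76, 89, 106, 124, 143, 161, 173, 181, 184, 183, 180, 173, 165, 163, 161, 170, 183, 191, 197, 201, 200, 200, 201, 203, 202, 201]
0.05 [74, 87, 107, 128, 147, 164, 172, 178, 182, 182, 182, 184, 186, 185, 184, 178, 168, 156, 141, 125, 124, 122, 123, 126, 127, 127]
0.06 [107, 104, 100, 97, 114, 133, 150, 167, 183, 185, 185, 184, 182, 183, 188, 193, 195, 197, 198, 199, 200, 200, 200, 201, 201, 200]
[0.15  0.152 0.154 0.156 0.158 0.16  0.162 0.164 0.166 0.168 0.17  0.172 0.174 0.176 0.178 0.18  0.182 0.184 0.186 0.188 0.19  0.192 0.194 0.196 0.198 0.2  ]
```

```bash
cat > pitch.py <<'E'
from h import *
np.set_printoptions(precision=4,suppress=True,linewidth=160)
cs=manip.calibration("scene")
def groove(im,c,x,als,z0):
    g=cv2.cvtColor(im,cv2.COLOR_BGR2GRAY);out=[]
    for al in als:
        zs=np.arange(z0-.012,z0+.012,.0005)
        v=np.array([cv2.getRectSubPix(g,(1,1),proj(cs,[*(c+al*x)[:2],z]))[0,0] for z in zs],float)
        w=np.clip(v.max()-30-v,0,None)**2; j=np.argmin(v); w[abs(zs-zs[j])>.005]=0
        out.append((w*zs).sum()/w.sum())
    return np.array(out)
if __name__=="__main__":
    a=np.array([.4947,-.0788,0]);d=np.array([-.3068,-.9518,0]);als=np.arange(0,.1,.01)
    z=groove(np.load("scene0.npy"),a,d,als,.048);print("ref",z,np.polyfit(als,z,1))
    s=manip.camera("scene");o=manip.get_obs();r=R.from_quat(o["ee_rot"]).as_matrix()
    c=o["position"];als=np.arange(.034,.07,.004)
    z=groove(s,c,r[:,0],als,c[2]+.0276);p=np.polyfit(als,z,1);print("now",z-c[2],"pitch",p[0],"axis over TCP",p[1]-c[2]-.010)
E
python3 pitch.py; python3 fs.py
```

```text
ref [0.0509 0.0544 0.0566 0.0525 0.0526 0.0558 0.0559 0.051  0.052  0.0562] [0.0099 0.0534]
now [0.0276 0.0283 0.0274 0.0263 0.0261 0.0277 0.0265 0.0258 0.0285] pitch -0.01989872536598537 axis over TCP 0.018121185478770098
pos [-0.002 -0.004  0.155] F [ 0.783  0.411 -6.737] M [ 0.04  -0.048 -0.016] 18.55
```

The bar now sits about 5 mm lower in the grip, so contact at TCP 0.154 is it seated on both fork floors. I'll centre it along x, lower to light contact and check.

```bash
python3 jog.py '[[[0, 0, 0], [0.003, 0, 0], 0], [[0, 0, 0], [0.003, 0, 0.001], 0], [[0, 0, 0], [0.003, 0, 0.002], 0], [[0, 0, 0], [0.003, 0, 0.002], 0], [[0, 0, 0], [0.003, 0, 0.002], 0]]' >/dev/null; python3 fs.py; python3 st.py|cut -c1-60
python3 - <<'E'
from h import *
np.set_printoptions(precision=4,suppress=True)
cs,ct=manip.calibration("scene"),manip.calibration("top")
s=manip.camera("scene");t=manip.camera("top")
x=np.array([.8545,.5195,0]);y=np.array([-.5195,.8545,0]);z=np.array([0,0,1.]);c=np.array([.625,-.0303,.126])+.002*x-.0034*y
g=cv2.cvtColor(s,cv2.COLOR_BGR2GRAY).astype(float);g0=cv2.cvtColor(np.load("scene0.npy"),cv2.COLOR_BGR2GRAY).astype(float)
# brightness along the predicted outer arm of fork B (- side) as function of tilt: arm darker (lilac ~150) than table (200)
for nm,G in(("start",g0),("now",g)):
  row=[]
  for th in np.arange(-.2,.24,.02):
    v=[]
    for k in np.linspace(.2,.95,8):
        X,Y,Z=.035,-(.0155+k*.0115),.045+k*.018
        p=c+x*(X*np.cos(th)+Z*np.sin(th))+y*Y+z*(Z*np.cos(th)-X*np.sin(th))
        v.append(cv2.getRectSubPix(np.float32(G),(1,1),proj(cs,p))[0,0])
    row.append(int(np.mean(v)))
  print(nm,dict(zip(np.arange(-.2,.24,.02).round(2).tolist(),row)))
E
```

```text
pos [ 0.002 -0.003  0.154] F [-0.375  2.187 -0.058] M [ 0.604 -0.104  0.049] 19.175
pos [ 0.6281 -0.0325  0.1537] yawY -58.08 z [ 0.0007  0.0006
start {-0.2: 181, -0.18: 175, -0.16: 163, -0.14: 147, -0.12: 136, -0.1: 134, -0.08: 137, -0.06: 134, -0.04: 129, -0.02: 135, -0.0: 159, 0.02: 181, 0.04: 192, 0.06: 195, 0.08: 196, 0.1: 196, 0.12: 195, 0.14: 195, 0.16: 195, 0.18: 196, 0.2: 196, 0.22: 195}
now {-0.2: 185, -0.18: 184, -0.16: 187, -0.14: 192, -0.12: 193, -0.1: 191, -0.08: 191, -0.06: 196, -0.04: 199, -0.02: 200, -0.0: 200, 0.02: 196, 0.04: 180, 0.06: 155, 0.08: 138, 0.1: 135, 0.12: 137, 0.14: 134, 0.16: 127, 0.18: 133, 0.2: 159, 0.22: 185}
```

```bash
python3 jog.py '[[[0, 0, 0], [0, 0, -0.02], 0], [[0, 0, 0], [0, 0, -0.05], 0], [[0, 0, 0], [0, 0, -0.08], 0], [[0, 0, 0], [0, 0, -0.08], 0], [[0, 0, 0], [0, 0, -0.08], 0]]' >/dev/null; python3 fs.py
python3 - <<'E'
from h import *
np.set_printoptions(precision=4,suppress=True)
cs,ct=manip.calibration("scene"),manip.calibration("top")
s=manip.camera("scene");t=manip.camera("top");np.save("sf.npy",s);np.save("tf.npy",t)
o=manip.get_obs();r=R.from_quat(o["ee_rot"]).as_matrix();n=r[:,1];X=r[:,0];g=o["position"]
print(g)
for ex in(.1,-.178):
    for nm,im,c in(("scene",s,cs),("top",t,ct)):
        u,v=map(int,proj(c,g+ex*X+[0,0,.03]));u0,v0=max(u-24,0),max(v-24,0);q=im[v0:v+25,u0:u+25]
        m=(q.max(2)<(60 if ex>0 else 95)).astype(np.uint8);N,L,S,C=cv2.connectedComponentsWithStats(m)
        for i in range(1,N):
            if S[i,4]>30:
                a,k=ray(c,*(C[i]+[u0,v0]));p=a+k*(((g-a)@n)/(k@n))
                print(ex,nm,(u,v),C[i]+[u0,v0],S[i],"along X",(p-g)@X,"z-TCP",p[2]-g[2])
# where is fork B arm now
x=np.array([.8545,.5195,0]);y=np.array([-.5195,.8545,0]);z=np.array([0,0,1.]);c=np.array([.625,-.0303,.126])+.002*x-.003*y
G=np.float32(cv2.cvtColor(s,cv2.COLOR_BGR2GRAY));Gt=np.float32(cv2.cvtColor(t,cv2.COLOR_BGR2GRAY))
for nm,G,cc,X0,sg in(("B-",G,cs,.035,-1),("A- top",Gt,ct,-.035,-1),("A+ top",Gt,ct,-.035,1)):
  row={}
  for th in np.arange(-.2,.24,.04):
    v=[]
    for k in np.linspace(.3,.95,8):
        Xx,Y,Z=X0,sg*(.0155+k*.0115),.045+k*.018
        p=c+x*(Xx*np.cos(th)+Z*np.sin(th))+y*Y+z*(Z*np.cos(th)-Xx*np.sin(th))
        v.append(cv2.getRectSubPix(G,(1,1),proj(cc,p))[0,0])
    row[round(float(th),2)]=int(np.mean(v))
  print(nm,row)
E
```

```text
pos [ 0.001 -0.003  0.232] F [-0.086 -0.485 -7.322] M [-0.007 -0.008 -0.056] 19.9
[ 0.6271 -0.0327  0.2317]
0.1 scene (210, 287) [232.5625 276.0312] [43  7  6 13 32] along X 0.04248343202557421 z-TCP -0.029036594486302386
0.1 scene (210, 287) [209.531 278.292] [ 18  10  12  12 113] along X 0.09813288441133036 z-TCP 0.06445823495954159
0.1 scene (210, 287) [204.4    299.6931] [  2  24  34  25 290] along X 0.11974005047824071 z-TCP 0.019067186602874292
0.1 scene (210, 287) [226.3871 306.7742] [37 39  8 10 31] along X 0.07175280144787054 z-TCP -0.11849489542546113
0.1 top (148, 87) [164.2033  75.4767] [ 34   0  15  32 300] along X -0.40949392485743835 z-TCP 1.1100782673443848
-0.178 scene (296, 174) [291.9369 153.5331] [  0   0  49  13 317] along X -0.15080550366180806 z-TCP 0.12003172958683903
-0.178 scene (296, 174) [296.5439 183.484 ] [  5  17  38  32 717] along X -0.1816186778768336 z-TCP -0.004698012929522127
-0.178 top (212, 200) [212.6325 199.309 ] [ 10   8  32  34 547] along X -0.17130463414009126 z-TCP -0.02043174188161548
B- {-0.2: 125, -0.16: 122, -0.12: 126, -0.08: 126, -0.04: 127, 0.0: 123, 0.04: 120, 0.08: 99, 0.12: 113, 0.16: 120, 0.2: 120}
A- top {-0.2: 87, -0.16: 83, -0.12: 78, -0.08: 77, -0.04: 74, 0.0: 75, 0.04: 92, 0.08: 126, 0.12: 152, 0.16: 151, 0.2: 130}
A+ top {-0.2: 91, -0.16: 88, -0.12: 90, -0.08: 96, -0.04: 100, 0.0: 103, 0.04: 111, 0.08: 133, 0.12: 156, 0.16: 157, 0.2: 143}
```

Run:
```python
from h import *
np.set_printoptions(precision=4,suppress=True,linewidth=150)
cs,ct=manip.calibration("scene"),manip.calibration("top")
g=np.array([.6271,-.0327,.2317]);X=manip.get_obs();r=R.from_quat(X["ee_rot"]).as_matrix()[:,0]
p,e=tri(cs,(296.54,183.48),ct,(212.63,199.31));print("head",(p-g)@r,p[2]-g[2],e)
# bar axis visible in both views on the head side: bar edges. Sample scene/top along bar, -x side
s,t=np.load("sf.npy"),np.load("tf.npy")
y=np.cross([0,0,1],r)
for nm,im,c in(("top",t,ct),("scene",s,cs)):
  G=np.float32(cv2.cvtColor(im,cv2.COLOR_BGR2GRAY))
  for al in(-.13,-.12,-.11,-.10,-.09,-.08,-.07,-.06,.05,.06):
    print(nm,al,[int(cv2.getRectSubPix(G,(1,1),proj(c,g+al*r+k*y+[0,0,.0276]))[0,0]) for k in np.arange(-.02,.021,.002)])
```

```text
head -0.17472932875096048 0.004815871602312866 0.003629920518292259
top -0.13 [219, 228, 228, 226, 215, 204, 210, 210, 181, 131, 113, 150, 194, 214, 217, 218, 226, 231, 231, 231, 232]
top -0.12 [229, 229, 228, 225, 219, 215, 219, 214, 186, 141, 122, 158, 201, 219, 225, 226, 230, 232, 232, 232, 231]
top -0.11 [131, 124, 116, 126, 142, 179, 211, 212, 184, 136, 123, 158, 199, 216, 207, 176, 145, 130, 129, 129, 128]
top -0.1 [97, 96, 96, 99, 118, 169, 207, 211, 181, 134, 117, 154, 196, 212, 196, 152, 108, 97, 97, 98, 97]
top -0.09 [97, 95, 97, 103, 129, 177, 213, 216, 187, 140, 129, 165, 205, 219, 203, 159, 115, 97, 96, 95, 95]
top -0.08 [95, 94, 95, 97, 128, 177, 209, 211, 183, 135, 122, 160, 200, 211, 191, 140, 103, 95, 95, 94, 94]
top -0.07 [85, 88, 93, 106, 131, 176, 208, 212, 180, 134, 120, 158, 200, 213, 193, 147, 102, 88, 89, 94, 95]
top -0.06 [76, 83, 93, 117, 158, 200, 219, 218, 187, 139, 126, 162, 203, 221, 206, 164, 124, 113, 112, 98, 86]
top 0.05 [73, 73, 71, 74, 73, 74, 73, 73, 72, 74, 74, 75, 75, 75, 75, 75, 73, 74, 75, 75, 74]
top 0.06 [72, 71, 70, 73, 72, 72, 73, 74, 73, 
[... 431 characters left out ...]
68, 100, 64, 83, 175, 193, 196, 150, 69, 65, 156, 206, 210]
scene -0.09 [64, 78, 55, 28, 65, 136, 183, 198, 171, 103, 63, 87, 173, 198, 200, 150, 64, 63, 159, 202, 208]
scene -0.08 [72, 50, 32, 27, 18, 13, 12, 70, 117, 89, 61, 89, 175, 199, 197, 150, 63, 65, 151, 200, 206]
scene -0.07 [35, 33, 33, 24, 10, 10, 13, 13, 13, 14, 27, 83, 178, 199, 197, 149, 62, 66, 158, 203, 208]
scene -0.06 [35, 32, 18, 10, 8, 13, 13, 13, 13, 12, 11, 14, 62, 168, 196, 147, 60, 60, 155, 200, 206]
scene 0.05 [209, 187, 152, 137, 154, 172, 190, 186, 154, 86, 65, 101, 168, 187, 186, 134, 55, 48, 57, 62, 130]
scene 0.06 [208, 207, 207, 207, 201, 183, 189, 190, 156, 84, 64, 103, 169, 188, 185, 130, 61, 47, 47, 35, 23]
```

```bash
cat > tilt.py <<'E'
from h import *
cs,ct=manip.calibration("scene"),manip.calibration("top")
x=np.array([.8545,.5195,0]);y=np.array([-.5195,.8545,0]);z=np.array([0,0,1.]);c=np.array([.625,-.0303,.126])+.002*x-.0027*y
def prof(im,cc,X0,sg,ths):
  G=np.float32(cv2.cvtColor(im,cv2.COLOR_BGR2GRAY));row={}
  for th in ths:
    v=[]
    for k in np.linspace(.3,.95,8):
        Y,Z=sg*(.0155+k*.0115),.045+k*.018
        p=c+x*(X0*np.cos(th)+Z*np.sin(th))+y*Y+z*(Z*np.cos(th)-X0*np.sin(th))
        v.append(cv2.getRectSubPix(G,(1,1),proj(cc,p))[0,0])
    row[round(float(th),2)]=int(np.mean(v))
  return row
if __name__=="__main__":
  T=np.arange(-.2,.24,.04)
  for n in("scene0.npy","sc.npy","sd.npy","se.npy"):print(n,prof(np.load(n),cs,.035,-1,T))
  for n in("top0.npy","tc.npy","te.npy","tf.npy"):print(n,"A-",prof(np.load(n),ct,-.035,-1,T));print(n,"A+",prof(np.load(n),ct,-.035,1,T))
E
python3 tilt.py
```

```text
scene0.npy {-0.2: 184, -0.16: 169, -0.12: 137, -0.08: 137, -0.04: 129, 0.0: 154, 0.04: 191, 0.08: 196, 0.12: 195, 0.16: 195, 0.2: 196}
sc.npy {-0.2: 189, -0.16: 188, -0.12: 194, -0.08: 186, -0.04: 150, 0.0: 137, 0.04: 132, 0.08: 139, 0.12: 187, 0.16: 199, 0.2: 200}
sd.npy {-0.2: 188, -0.16: 187, -0.12: 193, -0.08: 192, -0.04: 198, 0.0: 201, 0.04: 184, 0.08: 139, 0.12: 136, 0.16: 126, 0.2: 156}
se.npy {-0.2: 187, -0.16: 187, -0.12: 194, -0.08: 192, -0.04: 198, 0.0: 201, 0.04: 184, 0.08: 139, 0.12: 136, 0.16: 125, 0.2: 157}
top0.npy A- {-0.2: 90, -0.16: 100, -0.12: 125, -0.08: 151, -0.04: 146, 0.0: 111, 0.04: 83, 0.08: 79, 0.12: 86, 0.16: 94, 0.2: 103}
top0.npy A+ {-0.2: 94, -0.16: 102, -0.12: 129, -0.08: 155, -0.04: 156, 0.0: 135, 0.04: 118, 0.08: 114, 0.12: 115, 0.16: 121, 0.2: 128}
tc.npy A- {-0.2: 86, -0.16: 82, -0.12: 79, -0.08: 86, -0.04: 113, 0.0: 143, 0.04: 144, 0.08: 112, 0.12: 89, 0.16: 89, 0.2: 99}
tc.npy A+ {-0.2: 89, -0.16: 83, -0.12: 83, -0.08: 91, -0.04: 117, 0.0: 148, 0.04: 156, 0.08: 135, 0.12: 117, 0.16: 116, 0.2: 124}
te.npy A- {-0.2: 84, -0.16: 80, -0.12: 75, -0.08: 74, -0.04: 73, 0.0: 74, 0.04: 92, 0.08: 125, 0.12: 149, 0.16: 145, 0.2: 123}
te.npy A+ {-0.2: 89, -0.16: 86, -0.12: 87, -0.08: 92, -0.04: 97, 0.0: 101, 0.04: 107, 0.08: 130, 0.12: 154, 0.16: 154, 0.2: 138}
tf.npy A- {-0.2: 87, -0.16: 83, -0.12: 78, -0.08: 77, -0.04: 74, 0.0: 76, 0.04: 94, 0.08: 127, 0.12: 152, 0.16: 148, 0.2: 127}
tf.npy A+ {-0.2: 91, -0.16: 88, -0.12: 89, -0.08: 95, -0.04: 99, 0.0: 101, 0.04: 109, 0.08: 132, 0.12: 156, 0.16: 157, 0.2: 142}
```

The evidence points to the gripper fingers bottoming out centrally on the cradle, not the bar: the walls push symmetrically at x≈0, and the cradle was driven past level. A shallower grip will clear that, so I'll set the boom back in its old spot and regrip higher on the bar.

```bash
python3 jog.py '[[[0, 0, -0.1], [-0.025, 0, 0], 0], [[0, 0, -0.2], [-0.05, 0, 0], 0], [[0, 0, -0.3], [-0.075, 0, 0], 0], [[0, 0, -0.4], [-0.1, 0, 0], 0], [[0, 0, -0.5], [-0.125, 0, 0], 0], [[0, 0, -0.6], [-0.15, 0, 0], 0], [[0, 0, -0.68], [-0.17, 0.001, 0], 0], [[0, 0, -0.703], [-0.174, 0.001, 0.02], 0], [[0, 0, -0.703], [-0.174, 0.001, 0.06], 0], [[0, 0, -0.703], [-0.174, 0.001, 0.1], 0], [[0, 0, -0.703], [-0.174, 0.001, 0.14], 0], [[0, 0, -0.703], [-0.174, 0.001, 0.17], 0], [[0, 0, -0.703], [-0.174, 0.001, 0.19], 0], [[0, 0, -0.703], [-0.174, 0.001, 0.2], 0], [[0, 0, -0.703], [-0.174, 0.001, 0.2], 0], [[0, 0, -0.703], [-0.174, 0.001, 0.2], 0]]'; python3 st.py
python3 jog.py '[[[0, 0, 0], [0, 0, 0.004], 0], [[0, 0, 0], [0, 0, 0.006], 0], [[0, 0, 0], [0, 0, 0.008], 0], [[0, 0, 0], [0, 0, 0.008], 0]]' >/dev/null; python3 st.py
```

```text
clock: 22.0
position: [0.4812, -0.1257, 0.034]
ee_rot: [0.808, 0.589, 0.001, 0.0]
ft_force: [-0.4, -0.0, -7.0]
grip_width: 0.221
grasp_force: 82.8
pos [ 0.4812 -0.1257  0.034 ] yawY -17.82 z [ 0.0012  0.0001 -1.    ] F [-0.3911 -0.0123 -6.9573] M [ 0.0161  0.0244 -0.0135] grip 0.220568077764395 82.8106141090393 j [-0.4369  0.3169  0.6818  2.028  -0.2582  0.8796  0.0755] t 22.0
pos [ 0.4805 -0.1256  0.0251] yawY -17.82 z [-0.0003  0.0001 -1.    ] F [-0.4174 -0.3014 -6.9358] M [-0.0025 -0.0132 -0.0024] grip 0.2176780679591496 82.87134647369385 j [-0.4291  0.3332  0.6742  2.0333 -0.2721  0.8631  0.0863] t 22.5
```

```bash
for i in 1 ; do python3 jog.py '[[[0, 0, 0], [0, 0, 0.002], 0], [[0, 0, 0], [0, 0, 0.003], 0], [[0, 0, 0], [0, 0, 0.003], 0]]' >/dev/null; done; python3 st.py|cut -c1-160
python3 jog.py '[[[0, 0, 0], [0, 0, 0.001], 0], [[0, 0, 0], [0, 0, 0.0015], 0], [[0, 0, 0], [0, 0, 0.0015], 0]]' >/dev/null;  python3 st.py|cut -c1-160
```

```text
pos [ 0.4806 -0.1256  0.0222] yawY -17.82 z [-0.0001  0.0001 -1.    ] F [-1.0898 -0.4378 -6.8602] M [ 0.0029 -0.0077  0.0328] grip 0.21945475230236275 82.871346
pos [ 0.4806 -0.1256  0.0208] yawY -17.82 z [-0.      0.0001 -1.    ] F [-0.7274 -1.2086 -7.1174] M [ 0.0443 -0.0141 -0.053 ] grip 0.21637406309798096 82.870945
```

The bar hasn't slipped in the grip, so it was the fingers that hit. I'll regrip about 13 mm shallower.

```bash
python3 jog.py '[[[0, 0, 0], [0, 0, 0.001], 0], [[0, 0, 0], [0, 0, 0.001], 0.4], [[0, 0, 0], [0, 0, 0.001], 0.4], [[0, 0, 0], [0, 0, 0.001], 0.4], [[0, 0, 0], [0, 0, -0.012], 0.4], [[0, 0, 0], [0, 0, -0.012], 0.4], [[0, 0, 0], [0, 0, -0.012], 0], [[0, 0, 0], [0, 0, -0.012], 0], [[0, 0, 0], [0, 0, -0.012], 0], [[0, 0, 0], [0, 0, -0.012], 0], [[0, 0, 0], [0, 0, -0.012], 0]]' ; python3 st.py|cut -c1-160
python3 jog.py '[[[0, 0, 0], [0, 0, -0.005], 0], [[0, 0, 0], [0, 0, -0.015], 0], [[0, 0, 0], [0, 0, -0.03], 0], [[0, 0, 0], [0, 0, -0.06], 0], [[0, 0, 0], [0, 0, -0.06], 0], [[0, 0, 0], [0, 0, -0.06], 0]]' 90 >/dev/null; python3 st.py .6271 -.0327 .235 -58.08; python3 chk.py
```

```text
clock: 24.62
position: [0.481, -0.1255, 0.0333]
ee_rot: [0.808, 0.589, 0.0, -0.0]
ft_force: [-2.5, 1.2, 9.9]
grip_width: 0.211
grasp_force: 78.3
pos [ 0.481  -0.1255  0.0333] yawY -17.82 z [ 0.0006  0.0006 -1.    ] F [-2.5045  1.2304  9.8528] M [ 0.1944  0.5751 -0.0234] grip 0.21148828616559698 78.298970
pos [ 0.4803 -0.1253  0.0922] yawY -17.8 z [-0.0004  0.0005 -1.    ] F [ 0.2999 -0.6252 -7.7952] M [ 0.0639  0.01   -0.0295] grip 0.20571578263652407 89.09476518630981 j [-0.4876  0.2117  0.7225  1.988  -0.1663  1.0007  0.0035] t 25.375
tool delta [ 0.1331  0.1114 -0.1428]
rz 0.7030304514775029
F [-0.4623 -0.156  -7.2091] M [ 0.0231  0.0167 -0.0102] [0.032  0.0298 0.0227]
com offset along d from grip 0.00016867721528988596
[300.1846 249.6923] [16 20  9  9 65] knob rel grip: along -0.10131449751925962 height 0.05726246512707811
[304.5641 264.8462] [11 37 27  4 78] knob rel grip: along -0.1431377626636678 height 0.07393496587921311
```

```bash
python3 jog.py '[[[0, 0, 0], [0, 0, -0.04], 0], [[0, 0, 0], [0, 0, -0.09], 0], [[0, 0, 0], [0, 0, -0.13], 0], [[0, 0, 0.05], [0.01, 0.01, -0.15], 0], [[0, 0, 0.15], [0.03, 0.025, -0.15], 0], [[0, 0, 0.25], [0.05, 0.04, -0.15], 0], [[0, 0, 0.35], [0.07, 0.06, -0.15], 0], [[0, 0, 0.45], [0.09, 0.075, -0.15], 0], [[0, 0, 0.55], [0.11, 0.09, -0.15], 0], [[0, 0, 0.63], [0.122, 0.102, -0.15], 0], [[0, 0, 0.68], [0.13, 0.109, -0.15], 0], [[0, 0, 0.703], [0.134, 0.112, -0.15], 0], [[0, 0, 0.703], [0.134, 0.112, -0.15], 0], [[0, 0, 0.703], [0.134, 0.112, -0.15], 0], [[0, 0, 0.703], [0.134, 0.112, -0.15], 0]]' >/dev/null; python3 st.py .6276 -.0326 .180 -58.08; python3 fs.py
```

```text
pos [ 0.628  -0.0326  0.2429] yawY -58.1 z [ 0.0001  0.0003 -1.    ] F [-0.2937  0.4671 -6.9052] M [0.008  0.0359 0.0342] grip 0.2053582044572759 90.34403085708618 j [-0.5883  0.4016  0.7626  1.4678 -0.2788  1.3831 -0.8278] t 27.45
tool delta [-0.0004 -0.0002  0.0629]
rz -0.00039219294208387443
pos [ 0.001 -0.004  0.243] F [-0.008  0.552 -6.905] M [0.025 0.027 0.034] 27.45
```

```bash
python3 jog.py '[[[0, 0, 0], [0, 0, 0.03], 0], [[0, 0, 0], [0, 0, 0.05], 0], [[0, 0, 0], [0, 0, 0.062], 0], [[0, 0, 0], [0, 0, 0.067], 0], [[0, 0, 0], [0, 0, 0.067], 0]]' >/dev/null; python3 fs.py
python3 jog.py '[[[0, 0, 0], [0, 0, 0.003], 0], [[0, 0, 0], [0, 0, 0.005], 0], [[0, 0, 0], [0, 0, 0.005], 0]]' >/dev/null; python3 fs.py
python3 jog.py '[[[0, 0, 0], [0, 0, 0.002], 0], [[0, 0, 0], [0, 0, 0.004], 0], [[0, 0, 0], [0, 0, 0.004], 0]]' >/dev/null; python3 fs.py
python3 jog.py '[[[0, 0, 0], [0, 0, 0.002], 0], [[0, 0, 0], [0, 0, 0.003], 0], [[0, 0, 0], [0, 0, 0.003], 0]]' >/dev/null; python3 fs.py
```

```text
pos [ 0.002 -0.004  0.176] F [ 0.258 -0.539 -6.765] M [-0.044 -0.003 -0.001] 28.075
pos [ 0.002 -0.003  0.171] F [ 0.624  0.327 -7.562] M [-0.036 -0.046  0.018] 28.45
pos [ 0.002 -0.003  0.167] F [ 0.21   0.266 -6.25 ] M [-0.036 -0.051 -0.013] 28.825
pos [ 0.002 -0.003  0.164] F [ 0.281  0.195 -6.618] M [ 0.022  0.002 -0.036] 29.2
```

```bash
python3 jog.py '[[[0, 0, 0], [0, 0, 0.002], 0], [[0, 0, 0], [0, 0, 0.003], 0], [[0, 0, 0], [0, 0, 0.003], 0]]' >/dev/null; python3 fs.py
python3 jog.py '[[[0, 0, 0], [0, 0, 0.001], 0], [[0, 0, 0], [0, 0, 0.002], 0], [[0, 0, 0], [0, 0, 0.002], 0]]' >/dev/null; python3 fs.py
python3 - <<'E'
from tilt import *
for i in range(1):
    s=manip.camera("scene");t=manip.camera("top");T=np.arange(-.2,.24,.04)
    print(prof(s,cs,.035,-1,T));print(prof(t,ct,-.035,-1,T));print(prof(t,ct,-.035,1,T))
E
```

```text
pos [ 0.002 -0.003  0.161] F [-0.267 -0.32  -4.755] M [-0.052  0.122  0.022] 29.575
pos [ 0.002 -0.004  0.159] F [-3.091  1.854  3.535] M [0.26  0.712 0.018] 29.95
{-0.2: 187, -0.16: 187, -0.12: 193, -0.08: 178, -0.04: 141, 0.0: 138, 0.04: 126, 0.08: 159, 0.12: 195, 0.16: 199, 0.2: 200}
{-0.2: 86, -0.16: 82, -0.12: 81, -0.08: 96, -0.04: 124, 0.0: 150, 0.04: 143, 0.08: 109, 0.12: 88, 0.16: 90, 0.2: 99}
{-0.2: 89, -0.16: 84, -0.12: 84, -0.08: 98, -0.04: 130, 0.0: 154, 0.04: 153, 0.08: 128, 0.12: 114, 0.16: 116, 0.2: 124}
```

Seated at the expected height, and the cradle turned level. I'll press slightly, relieve, release gently and rise.

```bash
python3 jog.py '[[[0, 0, 0], [0, 0, 0.001], 0], [[0, 0, 0], [0, 0, 0.0015], 0], [[0, 0, 0], [0, 0, 0.0015], 0]]' >/dev/null; python3 fs.py
python3 jog.py '[[[0, 0, 0], [0, 0, -0.001], 0], [[0, 0, 0], [0, 0, -0.002], 0], [[0, 0, 0], [0, 0, -0.002], 0]]' 20 >/dev/null; python3 fs.py
python3 jog.py '[[[0, 0, 0], [0, 0, 0], 0.25], [[0, 0, 0], [0, 0, 0], 0.3], [[0, 0, 0], [0, 0, 0], 0.35], [[0, 0, 0], [0, 0, 0], 0.4], [[0, 0, 0], [0, 0, 0], 0.45], [[0, 0, 0], [0, 0, 0], 0.45]]' ; python3 fs.py
python3 tilt.py >/dev/null
python3 - <<'E'
from tilt import *
s=manip.camera("scene");t=manip.camera("top");T=np.arange(-.2,.24,.04)
print(prof(s,cs,.035,-1,T));print(prof(t,ct,-.035,-1,T));print(prof(t,ct,-.035,1,T))
E
```

```text
pos [ 0.002 -0.004  0.159] F [-5.225  3.976 13.658] M [ 0.744  1.357 -0.072] 30.425
pos [ 0.002 -0.004  0.159] F [ 0.243 -1.441  1.404] M [-0.368 -0.024 -0.039] 30.8
clock: 31.55
position: [0.628, -0.0319, 0.1589]
ee_rot: [0.961, 0.275, -0.0, -0.0]
ft_force: [0.1, -0.1, 0.1]
grip_width: 0.45
grasp_force: 0.0
pos [ 0.002 -0.003  0.159] F [ 0.048 -0.143  0.116] M [ 0.015  0.047 -0.014] 31.55
{-0.2: 188, -0.16: 187, -0.12: 192, -0.08: 172, -0.04: 139, 0.0: 138, 0.04: 125, 0.08: 162, 0.12: 196, 0.16: 199, 0.2: 199}
{-0.2: 85, -0.16: 81, -0.12: 81, -0.08: 96, -0.04: 128, 0.0: 148, 0.04: 137, 0.08: 102, 0.12: 85, 0.16: 90, 0.2: 99}
{-0.2: 88, -0.16: 84, -0.12: 85, -0.08: 99, -0.04: 132, 0.0: 157, 0.04: 153, 0.08: 128, 0.12: 114, 0.16: 116, 0.2: 124}
```

The bar stays put with no contact. I'll rise, check the tilt with the arm away, and move above the lever pad.

```bash
python3 jog.py '[[[0, 0, 0], [0, 0, -0.01], 0.45], [[0, 0, 0], [0, 0, -0.03], 0.45], [[0, 0, 0], [0, 0, -0.06], 0.45], [[0, 0, 0], [0, 0, -0.1], 0.45], [[0, 0, 0], [0, -0.05, -0.1], 0], [[0, 0, 0], [0, -0.102, -0.1], 0], [[0, 0, 0], [0, -0.102, -0.1], 0], [[0, 0, 0], [0, -0.102, -0.1], 0], [[0, 0, 0], [0, -0.102, -0.1], 0], [[0, 0, 0], [0, -0.102, -0.1], 0]]' ; python3 fs.py
python3 - <<'E'
from tilt import *
s=manip.camera("scene");t=manip.camera("top");np.save("sg.npy",s);np.save("tg.npy",t);T=np.arange(-.2,.24,.04)
print(prof(s,cs,.035,-1,T));print(prof(t,ct,-.035,-1,T));print(prof(t,ct,-.035,1,T))
G=np.float32(cv2.cvtColor(s,cv2.COLOR_BGR2GRAY));cc=np.array([.625,-.0303,.164])+.002*x-.0035*y
for al in np.arange(-.12,.07,.02):
    zs=np.arange(-.02,.041,.004);print(round(al,2),[int(cv2.getRectSubPix(G,(1,1),proj(cs,cc+al*x+[0,0,q]))[0,0]) for q in zs])
E
```

```text
clock: 32.9
position: [0.5747, 0.0531, 0.2594]
ee_rot: [0.962, 0.274, 0.0, 0.0]
ft_force: [-0.7, 0.1, 0.5]
grip_width: -0.002
grasp_force: 0.0
pos [0.    0.097 0.259] F [-0.515  0.432  0.472] M [-0.052 -0.009  0.062] 32.9
{-0.2: 193, -0.16: 192, -0.12: 198, -0.08: 177, -0.04: 142, 0.0: 142, 0.04: 130, 0.08: 167, 0.12: 202, 0.16: 204, 0.2: 205}
{-0.2: 92, -0.16: 90, -0.12: 88, -0.08: 103, -0.04: 133, 0.0: 156, 0.04: 144, 0.08: 110, 0.12: 93, 0.16: 97, 0.2: 107}
{-0.2: 95, -0.16: 91, -0.12: 93, -0.08: 106, -0.04: 138, 0.0: 163, 0.04: 160, 0.08: 135, 0.12: 121, 0.16: 124, 0.2: 131}
-0.12 [39, 62, 80, 77, 74, 77, 112, 137, 137, 106, 79, 69, 68, 70, 68, 69]
-0.1 [21, 17, 16, 18, 19, 26, 38, 44, 36, 27, 47, 122, 118, 77, 57, 69]
-0.08 [16, 19, 26, 30, 27, 24, 25, 25, 27, 29, 32, 44, 59, 64, 69, 73]
-0.06 [184, 195, 195, 191, 177, 132, 89, 67, 63, 77, 120, 107, 53, 24, 23, 22]
-0.04 [181, 190, 193, 186, 165, 134, 98, 71, 69, 98, 138, 169, 190, 196, 196, 195]
-0.02 [179, 189, 189, 184, 152, 112, 84, 67, 71, 98, 133, 166, 187, 189, 178, 158]
0.0 [183, 189, 186, 178, 155, 117, 80, 61, 70, 105, 147, 176, 187, 188, 192, 194]
0.02 [183, 186, 184, 174, 148, 107, 76, 65, 75, 106, 147, 176, 187, 185, 163, 121]
0.04 [186, 187, 182, 165, 136, 107, 77, 65, 77, 108, 148, 176, 186, 186, 172, 127]
0.06 [123, 152, 174, 166, 131, 84, 66, 64, 76, 117, 165, 181, 187, 189, 191, 195]
```

The bar rests level in both forks. Now I'll press the lever.

```bash
python3 jog.py '[[[0, 0, 0], [0, 0, 0.05], 0], [[0, 0, 0], [0, 0, 0.09], 0], [[0, 0, 0], [0, 0, 0.1], 0], [[0, 0, 0], [0, 0, 0.105], 0], [[0, 0, 0], [0, 0, 0.11], 0], [[0, 0, 0], [0, 0, 0.115], 0], [[0, 0, 0], [0, 0, 0.115], 0]]' >/dev/null; python3 fs.py
python3 jog.py '[[[0, 0, 0], [0, -0.001, 0.005], 0], [[0, 0, 0], [0, -0.002, 0.01], 0], [[0, 0, 0], [0, -0.003, 0.015], 0], [[0, 0, 0], [0, -0.003, 0.015], 0]]' >/dev/null; python3 fs.py
```

```text
pos [0.001 0.098 0.145] F [ 0.474 -0.506  0.173] M [-0.019 -0.024  0.072] 33.875
pos [0.    0.102 0.129] F [ 0.67  -0.056 -1.291] M [-0.013  0.013 -0.025] 34.375
```

```bash
python3 jog.py '[[[0, 0, 0], [0, -0.001, 0.005], 0], [[0, 0, 0], [0, -0.001, 0.01], 0], [[0, 0, 0], [0, -0.001, 0.013], 0], [[0, 0, 0], [0, -0.001, 0.013], 0]]' >/dev/null; python3 fs.py
python3 jog.py '[[[0, 0, 0], [0, 0, -0.04], 0], [[0, 0, 0], [0, 0, -0.1], 0], [[0, 0, 0], [0, 0, -0.14], 0], [[0, 0, 0], [0, -0.08, -0.16], 0], [[0, 0, 0], [0, -0.14, -0.16], 0], [[0, 0, 0], [0, -0.18, -0.16], 0], [[0, 0, 0], [0, -0.18, -0.16], 0], [[0, 0, 0], [0, -0.18, -0.16], 0]]' >/dev/null; python3 fs.py
python3 - <<'E'
from tilt import *
np.set_printoptions(precision=4,suppress=True)
s=manip.camera("scene");t=manip.camera("top");T=np.arange(-.2,.24,.04);np.save("sh.npy",s);np.save("th.npy",t)
uv=[]
for n,im,(u0,v0,u1,v1) in(("scene0",np.load("scene0.npy"),(276,280,315,325)),("scene",s,(276,280,315,325)),("top0",np.load("top0.npy"),(125,145,152,175)),("top",t,(125,145,152,175))):
    m=(im[v0:v1,u0:u1].max(2)<(50 if "s" in n else 85)).astype(np.uint8);N,L,S,C=cv2.connectedComponentsWithStats(m);i=1+np.argmax(S[1:,4]);print(n,C[i]+[u0,v0],S[i]);uv.append(C[i]+[u0,v0])
S_=np.array([x,y,z])
print(S_@(tri(cs,uv[0],ct,uv[2])[0]-[.625,-.0303,0]),S_@(tri(cs,uv[1],ct,uv[3])[0]-[.625,-.0303,0]))
print(prof(s,cs,.035,-1,T));print(prof(t,ct,-.035,-1,T))
E
```

```text
pos [0.001 0.103 0.116] F [ 0.106 -0.383  0.2  ] M [ 0.031 -0.001 -0.006] 34.875
pos [-0.001  0.282  0.277] F [ 0.753 -1.022 -0.642] M [-0.022 -0.027  0.002] 35.875
scene0 [290.44   298.8229] [  6  12  18  15 175]
scene [291.9667 306.9778] [  8  19  17  17 180]
top0 [142.3929 160.1786] [12 10 12 11 84]
top [143.8261 163.8551] [14 14 11 11 69]
[0.0011 0.0971 0.1444] [0.0011 0.1029 0.1101]
{-0.2: 186, -0.16: 186, -0.12: 191, -0.08: 171, -0.04: 138, 0.0: 137, 0.04: 125, 0.08: 161, 0.12: 196, 0.16: 197, 0.2: 198}
{-0.2: 89, -0.16: 86, -0.12: 85, -0.08: 100, -0.04: 130, 0.0: 151, 0.04: 139, 0.08: 105, 0.12: 90, 0.16: 95, 0.2: 102}
```

The pad is now 34 mm lower and stays down, the cradle tilt is unchanged, and the robot is clear. Handing in.

```bash
python3 -c "
from workcell import manip
print(manip.hand_in())"
```

```text
the job is handed in; nothing more can be done
None
```

I handed the job in at about 36 s: the boom lies level in both forks by itself, and the lock lever was pressed afterwards and stays down. On the first placing attempt the gripper, not the bar, apparently hit the cradle at up to about 39 N (limit 40 N), so I regripped higher on the bar. I moved nothing else on purpose, but didn't check the other objects' positions afterwards.

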